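# Rearrange the clamped figurine board

### The arm

A 6-joint arm with a two-finger parallel gripper is mounted at the origin on the work surface. World frame = base frame: x ahead of the robot, y to its left, z up, the work surface at z = 0. Lengths are in m, angles in rad, forces in N, time in s.
With the tool pointing down it reaches from about 0.375 to 0.925 m from the base axis. Payload 5.7 kg.
Tool frame: the origin (TCP) lies between the finger pads; the fingertips stand 11 mm ahead of it and the grasp point (between the pads) lies 8 mm behind it; z points along the fingers, y is the line along which they close (so a half turn about z gives the same grasp; the last joint's range is limited). The gripper opens to 88 mm and grips with 3 to 60 N. Pads are 20 mm wide; open, the fingers measure 115 mm over their backs; the gripper's body (75 mm by 178 mm) begins 61 mm behind the grasp point.
Start: joints at [-1.365, 0.359, 1.51, -0, 1.272, -0.115], TCP at [0.189, -0.569, 0.234] pointing down, gripper open.
Joint ranges: [-2.97, 2.97], [-1.01, 2.36], [0.21, 2.38], [-0.96, 4.11], [0.2, 2.71], [-2.98, 2.98]. Speed limits (rad/s): [2.39, 2.39, 3.14, 3.14, 3.14, 3.14].

### API

Orientations are given as a unit quaternion [w, x, y, z].
In Python, from station import * gives the robot as it stands.
- The arm moves only by the tool arm_command, never from a script. Its argument "rows" is a list of rows, each an object of numbers: "x", "y", "z": the shift along the tool's x, y, z as a fraction of full scale; "spin": the turn about the tool's z as a fraction of full scale; "hand": the opening, from -1 (shut) to 1 (fully open). A call has 1 to 20 rows; each row shifts and turns the commanded pose from where the row before left it, along the tool's axes as they then stand; what a row does not reach is not made up. Full scale, the value 1, is 2.5 cm for a shift and 5 degrees for a turn. A row lasts 1/8 s, in which the tool goes at most 62.5 mm and 10.7 degrees, less where a joint would pass 70% of its speed; a pose out of reach is approached as far as the arm can. A call with a number of a shift or a turn outside -1 to 1 is refused whole. A call with a gripper value outside its range is refused whole. The fingers move at their own pace and stop on an object; "newtons" is the grip in N (left out, the last holds). Time passes only in rows, so rows that do not move let the fingers close. It gives the time, the measured TCP pose, the force, the opening and the grip force at its end, in the units of the state.
- read_state(): the state, without advancing time (a new reading comes with each control period).
- camera(name): name is "side" or "top" or "wrist"; returns the picture (400x640x3 uint8, red, green, blue); there is no depth.
- get_calibration(name): a dict with "vertical_fov" (degrees; the focal length in pixels is half the picture's height over the tangent of half this angle, whatever the lens; pixels are square), "cx", "cy" (the principal point, pixels), "world_from_camera" (4x4, takes a point from camera to world coordinates); the wrist camera has in their place "tool_from_camera" (4x4, takes a point from camera to tool coordinates, whose origin is the TCP and whose axes are the flange's). Camera axes: x right, y up, looking along -z (the intrinsics and any distortion apply to the point x, -y, -z); pixel columns grow to the right and rows downward; lengths in m; the calibration is good to about 2 mm. A picture is of the moment at which its call begins: read the wrist's pose just before it. get_calibration takes no time and is no camera call.
- close_job(): hands the job in; it is judged then, once.
Trained networks look in the newest picture that a camera, given by its name, has taken for a name from the list of things; names that differ only in an ending like _2 or _b are one class to them, and where a whole thing is asked for, a point or a joint stands for the part that bears it (a point fixed in the world has none). Each returns a list of dicts, best first, with "p" (0 to 1); they miss things now and then, are a little off and sometimes report something else, mostly with a low value. They report only what shows in the picture. A call takes as long as a camera call. They do not tell look-alikes from the thing itself.
- boxes_of(name, camera): "at" ([x, y, z] in m, in the coordinates of the camera as it stood for that picture, good to about 4 mm: the middle of the surface that is visible of it).
The state is a dict: "t": time; "joint_positions": joint angles; "joint_velocities": joint speeds; "joint_efforts": joint torques, N m; "position": TCP position; "ee_rot": TCP orientation; "force": force on the tool from outside, world axes, zero at the start; "wrist_torque": the same for the moment, N m; "grip_width": opening from 0.0 (shut) to 1.0 (fully open); "grasp_force": force on a finger pad.
Only numpy, scipy, OpenCV 4.12 (cv2) and the standard library are available. Lean on these libraries where they do the work, as an engineer would, in place of code of your own. Each camera call takes 0.05 s, during which the arm holds its last target. There are 200 camera calls.

### The job

Press the black knob down and, keeping it pressed and never forcing it, turn it counter-clockwise to draw back the brass hold-down bar, letting the knob spring up again. Make the reindeer and the cottage change places on their large pads (the free cork square on the bench is there to park one), and stand every pewter fir tree from the bench on a small pad of its own. Each figurine must stand upright and centred on its pad, within a centimetre; then press and turn the knob back so that the bar locks over their feet and the knob has sprung up, with nothing else knocked about and neither the reindeer nor the cottage tipped over.

Things in the scene. Friction and masses are not known exactly. Their poses are not given: they have to be found in the camera images.
- board: fixed maple board, 12 mm thick. Origin on the bench, x away from the robot, y along the row of pads, z up; wood spans x -70 to 70, y -295 to 185 mm. Yaw varies by 0.1 rad. Pad centres along y: small0 -144, big_a -72, small1 0, big_b 72, small2 144 mm (big x -10, small x -1). Knob's axis: x 0, y -240 mm, on a steel housing 96 mm across, 8 mm high
- knob_press (a joint): how far the sprung knob is pressed down, m: 0 up, 0.009 fully down. The spring takes about 4 N to start and 11 N fully down
- knob_turn (a joint): knob angle, rad, counter-clockwise seen from above: 0 locked, 1.2 bar drawn back (both end stops). A brass tab on the knob stands in a notch at either end; between them it passes under a brass bridge only while the knob is pressed over about 7 mm, and springs up only within about 0.1 rad of either end. Turning takes under 0.2 N m
- knob_grip (a point): on the knob's axis, where to pinch its grip bar: 58 mm above the board's top and 8 mm under the knob's top when up (sinks with the knob). The bar is upright, 16 mm thick, 50 mm long, 36 mm high, long along the point's x (the board's x at knob angle 0; turns with the knob); close fingers along the point's y. A 48 mm disc lies 28 mm under this point
- bar (a joint): brass hold-down bar's travel, m: 0 locked forward over the feet, 0.029 drawn back, away from the robot; driven by the knob, 24 mm per rad. 352 mm long, 16 mm deep, from 11 to 19 mm above the board's top; locked, it covers the rear 8 mm of each foot on its pad. A fixed wooden ridge 6 mm high, 9 mm behind the feet, keeps them from sliding farther back
- pad_big_a (a point): centre, on the board's top, of a large round cork inlay (72 mm across) for the reindeer or the cottage. Axes as the board's. 
- pad_big_b (a point): centre, on the board's top, of a large round cork inlay (72 mm across) for the reindeer or the cottage. Axes as the board's. 
- pad_small0 (a point): centre, on the board's top, of a small round cork inlay (54 mm across) for a fir tree, any tree on any of the three. Axes as the board's. 
- pad_small1 (a point): centre, on the board's top, of a small round cork inlay (54 mm across) for a fir tree, any tree on any of the three. Axes as the board's. 
- pad_small2 (a point): centre, on the board's top, of a small round cork inlay (54 mm across) for a fir tree, any tree on any of the three. Axes as the board's. 
- mat: a cork square 90 by 90 mm, 3 mm thick, fixed on the bench in front of the board, empty: a place to park a figurine. Origin on the bench, its top 3 mm higher
- reindeer: white ceramic reindeer with gilt antlers, 102 mm tall, on a round foot (72 mm across, 7 mm thick). Origin: centre of the foot's underside, z up. Its trunk is 24 mm wide along its own x, 48 mm long along y (head to +y), 33 to 57 mm above the origin; pinch it along x at 46 mm up. 110 to 230 g
- cottage: resin cottage with red gable roof, 75 mm tall with chimney, on a round foot (72 mm across, 7 mm thick). Origin: centre of the foot's underside, z up. Walls 36 by 36 mm from 7 to 51 mm above the origin; gable ends face along its own x: pinch them along x at 41 mm up. 80 to 170 g
- fir0: flat pewter fir tree 76 mm tall on a round foot (54 mm across, 7 mm thick). Origin: centre of the foot's underside, z up. A plate 13 mm thick along its own x, three tiers 44, 34, 24 mm wide along y from 18 to 76 mm up; pinch it along its x about 45 mm up. 90 g. Starts on the bench before the board; one to three of the three firs are present
- fir1: flat pewter fir tree 76 mm tall on a round foot (54 mm across, 7 mm thick). Origin: centre of the foot's underside, z up. A plate 13 mm thick along its own x, three tiers 44, 34, 24 mm wide along y from 18 to 76 mm up; pinch it along its x about 45 mm up. 90 g. Starts on the bench before the board; one to three of the three firs are present
- fir2: flat pewter fir tree 76 mm tall on a round foot (54 mm across, 7 mm thick). Origin: centre of the foot's underside, z up. A plate 13 mm thick along its own x, three tiers 44, 34, 24 mm wide along y from 18 to 76 mm up; pinch it along its x about 45 mm up. 90 g. Starts on the bench before the board; one to three of the three firs are present
- dome0: bystander: an empty clear glass dome, 88 mm across, 96 mm tall, beside the board; origin under its centre
- dome1: bystander: a second clear glass dome like dome0
- glitter_jar: bystander: a small jar, 44 mm across, 50 mm tall; origin under its centre
- glue: bystander: a bottle of glue, 34 mm across, 90 mm tall; origin under its centre
- snowman: bystander: a ceramic snowman, 40 mm across, 62 mm tall; origin under its centre
- stopper: bystander: a black rubber stopper disc, 60 mm across, 18 mm thick; origin under its centre
There are look-alikes about, which are no part of the job. Leave any orange, pink or purple look-alike of the fir0 alone.

How it is judged:
On the way, in this order (a step that is already met when the one before it is completed fails the run):
1. the knob is pressed down at its locked end (value of joint knob_press above 0.005 m and value of joint knob_turn below 0.25 rad).
2. the knob is turned fully counter-clockwise and has sprung up: the bar is drawn back (value of joint knob_turn above 1.08 rad and value of joint knob_press below 0.003 m), for 0.2 s.
3. reindeer and cottage have changed places and every fir stands on a small pad, with the bar still drawn back (((horizontal distance between reindeer and pad_big_a below 0.01 m and z of reindeer in the frame of pad_big_a between -0.004 and 0.004 m and angle between reindeer's own z axis and vertical below 0.08 rad) or (horizontal distance between reindeer and pad_big_b below 0.01 m and z of reindeer in the frame of pad_big_b between -0.004 and 0.004 m and angle between reindeer's own z axis and vertical below 0.08 rad)) and distance of each of reindeer, cottage from where it was at the start of the episode above 0.1 m and ((horizontal distance between cottage and pad_big_a below 0.01 m and z of cottage in the frame of pad_big_a between -0.004 and 0.004 m and angle between cottage's own z axis and vertical below 0.08 rad) or (horizontal distance between cottage and pad_big_b below 0.01 m and z of cottage in the frame of pad_big_b between -0.004 and 0.004 m and angle between cottage's own z axis and vertical below 0.08 rad)) and ((horizontal distance between fir0 and pad_small0 below 0.01 m and z of fir0 in the frame of pad_small0 between -0.004 and 0.004 m and angle between fir0's own z axis and vertical below 0.08 rad) or (horizontal distance between fir0 and pad_small1 below 0.01 m and z of fir0 in the frame of pad_small1 between -0.004 and 0.004 m and angle between fir0's own z axis and vertical below 0.08 rad) or (horizontal distance between fir0 and pad_small2 below 0.01 m and z of fir0 in the frame of pad_small2 between -0.004 and 0.004 m and angle between fir0's own z axis and vertical below 0.08 rad)) and ((horizontal distance between fir1 and pad_small0 below 0.01 m and z of fir1 in the frame of pad_small0 between -0.004 and 0.004 m and angle between fir1's own z axis and vertical below 0.08 rad) or (horizontal distance between fir1 and pad_small1 below 0.01 m and z of fir1 in the frame of pad_small1 between -0.004 and 0.004 m and angle between fir1's own z axis and vertical below 0.08 rad) or (horizontal distance between fir1 and pad_small2 below 0.01 m and z of fir1 in the frame of pad_small2 between -0.004 and 0.004 m and angle between fir1's own z axis and vertical below 0.08 rad)) and ((horizontal distance between fir2 and pad_small0 below 0.01 m and z of fir2 in the frame of pad_small0 between -0.004 and 0.004 m and angle between fir2's own z axis and vertical below 0.08 rad) or (horizontal distance between fir2 and pad_small1 below 0.01 m and z of fir2 in the frame of pad_small1 between -0.004 and 0.004 m and angle between fir2's own z axis and vertical below 0.08 rad) or (horizontal distance between fir2 and pad_small2 below 0.01 m and z of fir2 in the frame of pad_small2 between -0.004 and 0.004 m and angle between fir2's own z axis and vertical below 0.08 rad)) and value of joint knob_turn above 1.05 rad), for 0.2 s.
At the end, for the whole second after the job is handed in: reindeer and cottage on each other's large pad, every present fir on its own small pad: upright (0.08 rad), within 10 mm of the pad's centre, at board height (4 mm), at rest; knob within 0.12 rad of locked and up (pressed under 3 mm), bar under 4 mm (((horizontal distance between reindeer and pad_big_a below 0.01 m and z of reindeer in the frame of pad_big_a between -0.004 and 0.004 m and angle between reindeer's own z axis and vertical below 0.08 rad) or (horizontal distance between reindeer and pad_big_b below 0.01 m and z of reindeer in the frame of pad_big_b between -0.004 and 0.004 m and angle between reindeer's own z axis and vertical below 0.08 rad)) and distance of each of reindeer, cottage from where it was at the start of the episode above 0.1 m and ((horizontal distance between cottage and pad_big_a below 0.01 m and z of cottage in the frame of pad_big_a between -0.004 and 0.004 m and angle between cottage's own z axis and vertical below 0.08 rad) or (horizontal distance between cottage and pad_big_b below 0.01 m and z of cottage in the frame of pad_big_b between -0.004 and 0.004 m and angle between cottage's own z axis and vertical below 0.08 rad)) and ((horizontal distance between fir0 and pad_small0 below 0.01 m and z of fir0 in the frame of pad_small0 between -0.004 and 0.004 m and angle between fir0's own z axis and vertical below 0.08 rad) or (horizontal distance between fir0 and pad_small1 below 0.01 m and z of fir0 in the frame of pad_small1 between -0.004 and 0.004 m and angle between fir0's own z axis and vertical below 0.08 rad) or (horizontal distance between fir0 and pad_small2 below 0.01 m and z of fir0 in the frame of pad_small2 between -0.004 and 0.004 m and angle between fir0's own z axis and vertical below 0.08 rad)) and ((horizontal distance between fir1 and pad_small0 below 0.01 m and z of fir1 in the frame of pad_small0 between -0.004 and 0.004 m and angle between fir1's own z axis and vertical below 0.08 rad) or (horizontal distance between fir1 and pad_small1 below 0.01 m and z of fir1 in the frame of pad_small1 between -0.004 and 0.004 m and angle between fir1's own z axis and vertical below 0.08 rad) or (horizontal distance between fir1 and pad_small2 below 0.01 m and z of fir1 in the frame of pad_small2 between -0.004 and 0.004 m and angle between fir1's own z axis and vertical below 0.08 rad)) and ((horizontal distance between fir2 and pad_small0 below 0.01 m and z of fir2 in the frame of pad_small0 between -0.004 and 0.004 m and angle between fir2's own z axis and vertical below 0.08 rad) or (horizontal distance between fir2 and pad_small1 below 0.01 m and z of fir2 in the frame of pad_small1 between -0.004 and 0.004 m and angle between fir2's own z axis and vertical below 0.08 rad) or (horizontal distance between fir2 and pad_small2 below 0.01 m and z of fir2 in the frame of pad_small2 between -0.004 and 0.004 m and angle between fir2's own z axis and vertical below 0.08 rad)) and linear speed of each of reindeer, cottage, fir0, fir1, fir2 below 0.02 m/s and value of joint knob_turn below 0.12 rad and value of joint bar below 0.004 m and value of joint knob_press below 0.003 m); the robot touches nothing.
It fails at once if the knob is forced round between its ends without being pressed (value of joint knob_turn between 0.3 and 0.9 rad and value of joint knob_press below 0.004 m).
It fails at once if a bystander is knocked more than 40 mm from its place (distance of any of dome0, dome1, glitter_jar, glue, snowman, stopper from where it was at the start of the episode above 0.04 m).
It fails at once if the reindeer or the cottage is tipped over (angle between any of reindeer, cottage's own z axis and vertical above 0.7 rad).
Of fir0, fir1, fir2 only 1 to 3 are there at a start; the rules pass over those that are not, and their reading is None.
At some moment in a run one of fir0, fir1, fir2 may be knocked a few centimetres aside while the robot is not near it.
It also fails if it takes over 210 s, if anything falls off the work surface, if the arm or the gripper's body presses on something with over 40 N, if the wrist force passes 120 N, or if a joint passes its speed limit or range.

## Working session

There is one attempt and no reset: what is moved stays moved. The work goes in short steps, Python scripts to look and compute and a tool call to move; the robot and the scene stay as the last step left them, time stands still between calls to the robot, and variables do not carry over. Pictures are saved under pics/ and viewed, at most 14 in all, crops included, and the job is handed in when it is done.

Besides the shell and the picture viewer there is one more tool, called after "Request:" as name([rows], argument=value, ...), one row to a line, values as JSON. arm_command: Moves the arm, as the interface text tells. Shift numbers are shares of 2.5 cm and turn numbers shares of 5 degrees, none past 1 either way. Its arguments: {"type":"object","properties":{"rows":{"type":"array"},"newtons":{"type":"number"}},"required":["rows"]}

```bash
mkdir -p pics; cat > h.py <<'E'
from station import *
import numpy as np, cv2
from scipy.spatial.transform import Rotation as R
def q2R(q): return R.from_quat([q[1],q[2],q[3],q[0]]).as_matrix()
def wfc(name,s=None):
    c=get_calibration(name)
    if 'world_from_camera' in c: return np.array(c['world_from_camera'])
    s=s or read_state(); T=np.eye(4); T[:3,:3]=q2R(s['ee_rot']); T[:3,3]=s['position']
    return T@np.array(c['tool_from_camera'])
def snap(name,fn=None):
    T=wfc(name); im=camera(name)
    if fn: cv2.imwrite('pics/'+fn,im[:,:,::-1])
    return im,T
def find(obj,name,T,pmin=.3):
    out=[]
    for d in boxes_of(obj,name):
        if d['p']>=pmin: out.append((round(d['p'],2),np.round((T@np.append(d['at'],1))[:3],4)))
    return out
E
python3 - <<'E'
from h import *
s=read_state(); print({k:np.round(v,3).tolist() for k,v in s.items()})
for n in ['side','top','wrist']:
    im,T=snap(n,n+'0.png'); c=get_calibration(n); print(n,{k:v for k,v in c.items() if 'from' not in k}); print(np.round(T,3).tolist())
    if n!='wrist':
        for o in ['knob_grip','board','mat','bar','reindeer','cottage','fir0','dome0','glitter_jar','glue','snowman','stopper','pad_big_a']:
            try: print(o,find(o,n,T))
            except Exception as e: print(o,e)
E
```

```text
{'t': 0.0, 'joint_positions': [-1.365, 0.359, 1.511, -0.0, 1.273, -0.115], 'joint_velocities': [0.0, 0.001, -0.0, -0.001, -0.001, 0.0], 'joint_efforts': [-0.0, -51.538, -27.072, 0.067, 0.035, -0.0], 'position': [0.189, -0.569, 0.233], 'ee_rot': [-0.001, 0.987, 0.16, -0.0], 'force': [0.719, -0.138, -0.016], 'wrist_torque': [0.023, -0.0, -0.045], 'grasp_force': 0.0, 'grip_width': 1.003}
side {'vertical_fov': 43.906445565006784, 'cx': 320.13820093642664, 'cy': 204.51284721988307}
[[-0.963, 0.163, -0.214, 0.235], [-0.268, -0.62, 0.737, 1.067], [-0.013, 0.767, 0.641, 1.0], [0.0, 0.0, 0.0, 1.0]]
knob_grip [(0.5, array([ 0.5753, -0.2274,  0.0532]))]
board [(0.85, array([ 0.5909, -0.0118,  0.0077]))]
mat [(0.59, array([ 0.4504, -0.2044,  0.0046]))]
bar [(0.89, array([0.6312, 0.0634, 0.0327]))]
reindeer []
cottage [(0.57, array([ 0.5771, -0.0533,  0.0387]))]
fir0 [(0.87, array([0.4333, 0.1027, 0.0033])), (0.82, array([0.3536, 0.148 , 0.0172])), (0.77, array([0.4436, 0.1888, 0.0251])), (0.66, array([0.3809, 0.0175, 0.0199]))]
dome0 [(0.73, array([0.5919, 0.383 , 0.0734])), (0.35, array([ 0.594
[... 1127 characters left out ...]
4, 0.0064])), (0.66, array([0.4425, 0.0925, 0.008 ])), (0.59, array([0.597 , 0.073 , 0.0184]))]
dome0 [(0.94, array([ 0.5642, -0.4   ,  0.0812])), (0.86, array([0.5958, 0.3475, 0.082 ]))]
glitter_jar [(0.75, array([ 0.454 , -0.3853,  0.0487]))]
glue [(0.55, array([0.7442, 0.0675, 0.059 ])), (0.47, array([0.5949, 0.345 , 0.0813]))]
snowman [(0.76, array([ 0.4014, -0.3391,  0.04  ]))]
stopper [(0.61, array([0.4475, 0.4011, 0.0197]))]
pad_big_a [(0.88, array([ 0.5969, -0.0747,  0.0139]))]
wrist {'vertical_fov': 66.89755563107727, 'cx': 315.48414978582565, 'cy': 196.88261763944882}
[[0.314, 0.92, 0.234, 0.253], [-0.949, 0.305, 0.075, -0.549], [-0.002, -0.246, 0.969, 0.384], [0.0, 0.0, 0.0, 1.0]]
```

View pics/top0.png

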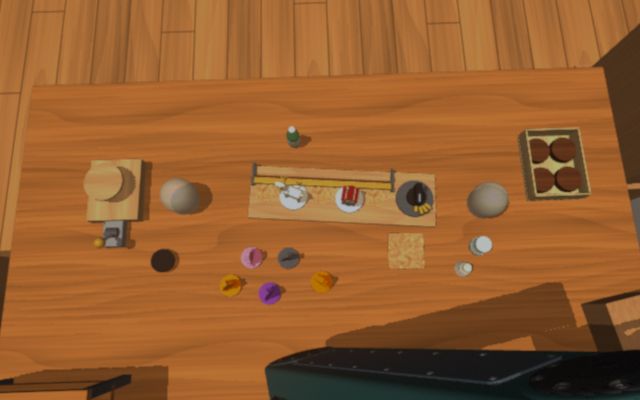

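View pics/side0.png

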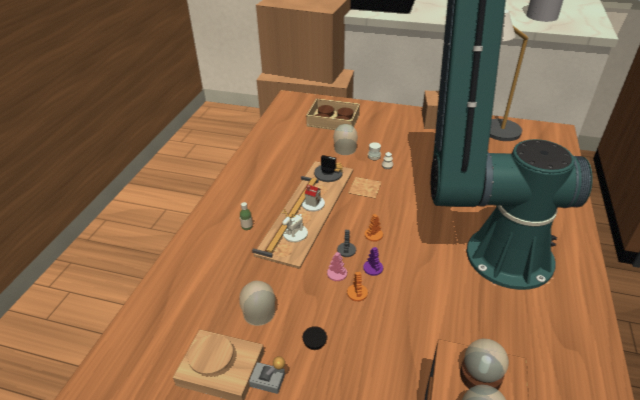

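The top view shows the board with the reindeer at (292,195), cottage at (349,197) and knob at (418,197). Only one pewter fir is present, at (289,258). The other trees are orange (2), pink and purple. The mat is free at (406,250).

Request:
arm_command([
  {"spin": 0.92,"hand": 1},
  {"spin": 0.92},
  {"spin": 0.92},
  {"spin": 0.92},
  {"x": 0.8,"y": -1},
  {"x": 0.8,"y": -1},
  {"x": 0.8,"y": -1},
  {"x": 0.8,"y": -1},
  {"x": 0.8,"y": -1},
  {"x": 0.8,"y": -1},
  {"x": 0.8,"y": -1},
  {"x": 0.8,"y": -1},
  {"x": 0.8,"y": -1},
  {"x": 0.8,"y": -1},
  {"x": 0.8,"y": -1},
  {"x": 0.8,"y": -1},
  {"x": 0.8,"y": -1},
  {"x": 0.8,"y": -1},
  {"y": -1},
  {"y": -1},
], newtons=40)

```text
validation failed for argument at $.ro...
```

```bash
python3 - <<'E'
from h import *
s=read_state(); print(s['t'],np.round(s['position'],4),np.round(s['ee_rot'],4))
im,T=snap('wrist','w1.png'); print(np.round(T,3).tolist())
for o in ['knob_grip','board','mat','bar','reindeer','cottage','fir0','pad_big_a','pad_small0']: print(o,find(o,'wrist',T))
E
```

```text
1.45 [ 0.1892 -0.5693  0.2336] [-1.000e-04  9.872e-01  1.597e-01  0.000e+00]
[[0.314, 0.92, 0.234, 0.253], [-0.949, 0.305, 0.075, -0.549], [-0.002, -0.246, 0.969, 0.384], [0.0, 0.0, 0.0, 1.0]]
knob_grip []
board []
mat []
bar []
reindeer []
cottage []
fir0 []
pad_big_a []
pad_small0 []
```

View pics/w1.png

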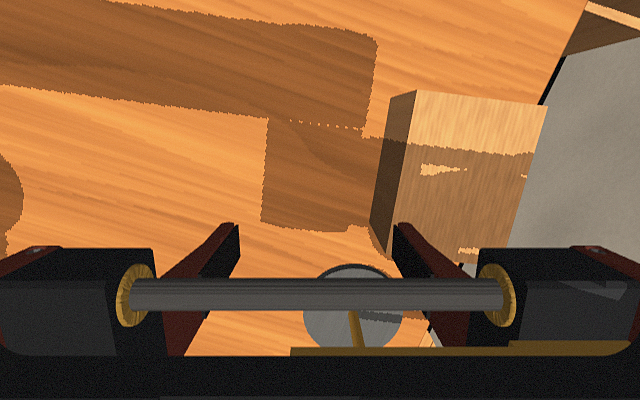

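The move was refused, probably because every row needs all its keys. The picture shows the gripper filling the lower half, so the wrist camera sees ahead along tool x.

Request:
arm_command([
  {"x": 0,"y": 0,"z": 0,"spin": 0.92,"hand": 1},
  {"x": 0,"y": 0,"z": 0,"spin": 0.92,"hand": 1},
  {"x": 0,"y": 0,"z": 0,"spin": 0.92,"hand": 1},
  {"x": 0,"y": 0,"z": 0,"spin": 0.92,"hand": 1},
  {"x": 0.7,"y": -1,"z": 0,"spin": 0,"hand": 1},
  {"x": 0.7,"y": -1,"z": 0,"spin": 0,"hand": 1},
  {"x": 0.7,"y": -1,"z": 0,"spin": 0,"hand": 1},
  {"x": 0.7,"y": -1,"z": 0,"spin": 0,"hand": 1},
  {"x": 0.7,"y": -1,"z": 0,"spin": 0,"hand": 1},
  {"x": 0.7,"y": -1,"z": 0,"spin": 0,"hand": 1},
  {"x": 0.7,"y": -1,"z": 0,"spin": 0,"hand": 1},
  {"x": 0.7,"y": -1,"z": 0,"spin": 0,"hand": 1},
  {"x": 0.7,"y": -1,"z": 0,"spin": 0,"hand": 1},
  {"x": 0.7,"y": -1,"z": 0,"spin": 0,"hand": 1},
  {"x": 0.7,"y": -1,"z": 0,"spin": 0,"hand": 1},
  {"x": 0.7,"y": -1,"z": 0,"spin": 0,"hand": 1},
  {"x": 0.7,"y": -1,"z": 0,"spin": 0,"hand": 1},
  {"x": 0.7,"y": -1,"z": 0,"spin": 0,"hand": 1},
  {"x": 0,"y": -1,"z": 0,"spin": 0,"hand": 1},
  {"x": 0,"y": -1,"z": 0,"spin": 0,"hand": 1},
], newtons=40)

```text
t: 4.45
position: [0.4346, -0.1686, 0.2337]
ee_rot: [-0.0, 1.0, -0.0, 0.0]
force: [0.1, -0.1, -0.6]
grip_width: 1.003
grasp_force: 0.0
```

```bash
python3 - <<'E'
from h import *
s=read_state(); print(s['t'],np.round(s['position'],4),np.round(s['ee_rot'],4))
im,T=snap('wrist','w2.png'); print(np.round(T,3).tolist())
for o in ['knob_grip','board','mat','bar','reindeer','cottage','fir0','pad_big_a','pad_small0']: print(o,find(o,'wrist',T))
E
```

```text
4.45 [ 0.4346 -0.1686  0.2337] [-0.e+00  1.e+00 -0.e+00  1.e-04]
[[-0.001, 0.969, 0.246, 0.502], [-1.0, -0.0, -0.003, -0.169], [-0.002, -0.246, 0.969, 0.385], [0.0, 0.0, 0.0, 1.0]]
knob_grip [(0.69, array([ 0.5816, -0.2334,  0.0656])), (0.67, array([ 0.4104, -0.3352,  0.0389]))]
board [(0.64, array([ 0.5741, -0.1243,  0.0103]))]
mat [(0.71, array([ 0.4544, -0.2062, -0.001 ])), (0.52, array([ 0.6224, -0.1255,  0.0345]))]
bar [(0.77, array([ 0.6222, -0.1222,  0.0352])), (0.37, array([ 0.4589, -0.3759,  0.0523]))]
reindeer [(0.87, array([0.5933, 0.0632, 0.0207]))]
cottage [(0.56, array([ 0.5854, -0.0777,  0.0481]))]
fir0 [(0.79, array([0.3645, 0.1257, 0.0056])), (0.75, array([0.3821, 0.2202, 0.0092])), (0.74, array([0.4454, 0.0845, 0.0092])), (0.64, array([0.3854, 0.0017, 0.0246])), (0.58, array([0.4527, 0.174 , 0.0201]))]
pad_big_a [(0.62, array([ 0.575 , -0.1193,  0.0118]))]
pad_small0 [(0.81, array([ 0.5729, -0.1185,  0.0131]))]
```

View pics/w2.png

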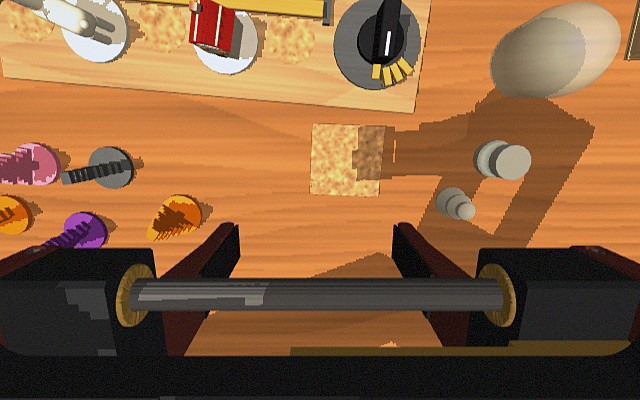

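The wrist view shows the board's front edge from (5,78) to (415,113), the knob at (388,30), cottage (212,25), reindeer foot (95,28) and pewter fir foot (110,165). Next is a view centred over the board.

Request:
arm_command([
  {"x": 0.5,"y": -1,"z": 0,"spin": 0,"hand": 1},
  {"x": 0.5,"y": -1,"z": 0,"spin": 0,"hand": 1},
  {"x": 0.5,"y": -1,"z": 0,"spin": 0,"hand": 1},
  {"x": 0.5,"y": -1,"z": 0,"spin": 0,"hand": 1},
  {"x": 0,"y": -0.7,"z": 0,"spin": 0,"hand": 1},
  {"x": 0,"y": 0,"z": 0,"spin": 0,"hand": 1},
])

```text
t: 5.7
position: [0.4837, -0.0513, 0.2335]
ee_rot: [-0.0, 1.0, 0.001, -0.0]
force: [-0.6, 0.2, 0.4]
grip_width: 1.001
grasp_force: 0.0
```

```bash
cat >> h.py <<'E'
def project(P,T,name='wrist'):
    c=get_calibration(name); f=200/np.tan(np.radians(c['vertical_fov']/2))
    p=(np.linalg.inv(T)@np.c_[P,np.ones(len(P))].T)[:3]
    return np.c_[c['cx']+f*p[0]/-p[2], c['cy']+f*p[1]/p[2]]
def rect(im,T,z,x0,x1,y0,y1,mm=1.0,name='wrist'):
    # top map: row 0 = x1, col 0 = y1 (left = +y); mm per pixel
    W=np.array([[x1,y1],[x1,y0],[x0,y0],[x0,y1]])
    src=project(np.c_[W,np.full(4,z)],T,name).astype(np.float32)
    w,h=int((y1-y0)*1000/mm),int((x1-x0)*1000/mm)
    return cv2.warpPerspective(im,cv2.getPerspectiveTransform(src,np.float32([[0,0],[w,0],[w,h],[0,h]])),(w,h))
E
python3 - <<'E'
from h import *
s=read_state(); print(s['t'],np.round(s['position'],4))
im,T=snap('wrist','w3.png'); np.save('w3T.npy',T)
for o in ['knob_grip','board','bar','reindeer','cottage','fir0']: print(o,find(o,'wrist',T))
a=rect(im,T,.012,.50,.68,-.31,.21,.65); 
a=cv2.cvtColor(a,cv2.COLOR_RGB2BGR)
for k in range(-300,210,50): # ticks
    u=int((.21-k/1000)*1000/.65); cv2.line(a,(u,0),(u,5 if k%100 else 10),(0,0,255),1)
for k in range(500,680,20):
    v=int((.68-k/1000)*1000/.65); cv2.line(a,(0,v),(5,v),(0,0,255),1)
b=cv2.cvtColor(rect(im,T,.020,.50,.68,-.31,.21,.65),cv2.COLOR_RGB2BGR)
cv2.imwrite('pics/r3.png',np.vstack([a,b]))
E
```

```text
5.7 [ 0.4837 -0.0513  0.2335]
knob_grip [(0.58, array([ 0.5838, -0.232 ,  0.0627]))]
board [(0.62, array([ 0.6075, -0.0693,  0.0107]))]
bar [(0.59, array([ 0.6292, -0.0051,  0.0354]))]
reindeer [(0.7, array([0.6012, 0.0748, 0.0639])), (0.63, array([ 0.6044, -0.0712,  0.0097]))]
cottage [(0.91, array([ 0.5865, -0.0689,  0.0595]))]
fir0 [(0.95, array([0.4517, 0.0907, 0.0109])), (0.92, array([0.3925, 0.2336, 0.0079])), (0.8, array([0.3875, 0.0023, 0.0229])), (0.73, array([0.3762, 0.1409, 0.0052])), (0.39, array([ 0.6074, -0.0699,  0.0137]))]
```

View pics/r3.png

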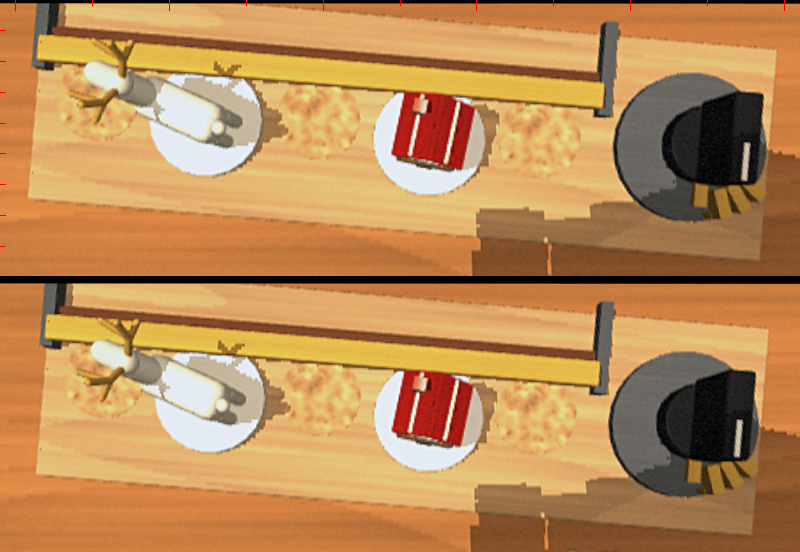

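Rectified at board height, the map gives a board yaw of about -0.086 rad and an origin of about (0.6045, 0.0025). The feet and housing agree with the pads to within 2 mm. I'll go above the knob now.

Request:
arm_command([
  {"x": 0.5,"y": 0.925,"z": 0,"spin": 0,"hand": -0.1},
  {"x": 0.5,"y": 0.925,"z": 0,"spin": 0,"hand": -0.1},
  {"x": 0.5,"y": 0.925,"z": 0,"spin": 0,"hand": -0.1},
  {"x": 0.5,"y": 0.925,"z": 0,"spin": 0,"hand": -0.1},
  {"x": 0.5,"y": 0.925,"z": 0,"spin": 0,"hand": -0.1},
  {"x": 0.5,"y": 0.925,"z": 0,"spin": 0,"hand": -0.1},
  {"x": 0.5,"y": 0.925,"z": 0,"spin": 0,"hand": -0.1},
  {"x": 0.5,"y": 0.925,"z": 0,"spin": 0,"hand": -0.1},
  {"x": 0,"y": 0,"z": 0.9,"spin": 0.98,"hand": -0.1},
  {"x": 0,"y": 0,"z": 0.9,"spin": 0,"hand": -0.1},
  {"x": 0,"y": 0,"z": 0.9,"spin": 0,"hand": -0.1},
  {"x": 0,"y": 0,"z": 0.9,"spin": 0,"hand": -0.1},
  {"x": 0,"y": 0,"z": 0.9,"spin": 0,"hand": -0.1},
  {"x": 0,"y": 0,"z": 0.9,"spin": 0,"hand": -0.1},
  {"x": 0,"y": 0,"z": 0,"spin": 0,"hand": -0.1},
])

```text
t: 7.92
position: [0.5831, -0.2372, 0.0966]
ee_rot: [-0.001, 0.999, -0.043, -0.002]
force: [0.2, 0.2, -0.0]
grip_width: 0.451
grasp_force: 0.0
```

```bash
python3 - <<'E'
from h import *
im,T=snap('wrist','w4.png'); im3=cv2.imread('pics/w3.png')[:,:,::-1]; T3=np.load('w3T.npy')
c=cv2.resize(rect(im3,T3,.05,.54,.66,-.14,.14,.5),None,fx=1.4,fy=1.4)
w=cv2.resize(im,(640,400))
o=np.zeros((c.shape[0]+260,800,3),np.uint8); o[:c.shape[0],:c.shape[1]]=c; o[c.shape[0]:,:640]=w[120:380]
cv2.imwrite('pics/c4.png',o[:,:,::-1])
E
```

```text
(no output)
```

View pics/c4.png

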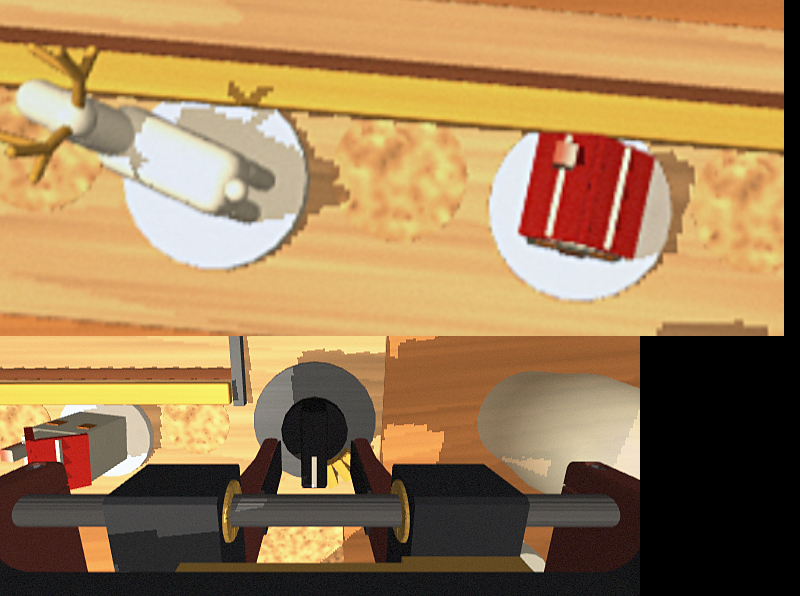

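The crop shows the fingers straddling the knob and aligned with it. The cottage's ridge runs at about -12° and the reindeer's own x at about -27°. Lowering and pinching.

Request:
arm_command([
  {"x": 0,"y": 0,"z": 0.7,"spin": 0,"hand": -0.1},
  {"x": 0,"y": 0,"z": 0.68,"spin": 0,"hand": -0.1},
  {"x": 0,"y": 0,"z": 0,"spin": 0,"hand": -1},
  {"x": 0,"y": 0,"z": 0,"spin": 0,"hand": -1},
  {"x": 0,"y": 0,"z": 0,"spin": 0,"hand": -1},
  {"x": 0,"y": 0,"z": 0,"spin": 0,"hand": -1},
], newtons=55)

```text
t: 8.72
position: [0.5846, -0.2365, 0.0646]
ee_rot: [-0.0, 0.999, -0.043, 0.0]
force: [0.2, 3.3, 0.6]
grip_width: 0.178
grasp_force: 55.0
```

Request:
arm_command([
  {"x": 0,"y": 0,"z": 0.2,"spin": 0,"hand": -1},
  {"x": 0,"y": 0,"z": 0.18,"spin": 0,"hand": -1},
  {"x": 0,"y": 0,"z": 0,"spin": 0,"hand": -1},
])

```text
t: 9.1
position: [0.5847, -0.2365, 0.0557]
ee_rot: [-0.0, 0.999, -0.043, 0.0]
force: [-0.6, 4.6, 9.7]
grip_width: 0.174
grasp_force: 55.0
```

Request:
arm_command([
  {"x": 0,"y": 0,"z": 0.08,"spin": 0,"hand": -1},
  {"x": 0,"y": 0,"z": 0,"spin": -0.6,"hand": -1},
  {"x": 0,"y": 0,"z": 0,"spin": -0.6,"hand": -1},
  {"x": 0,"y": 0,"z": 0,"spin": -0.6,"hand": -1},
])

```text
t: 9.6
position: [0.5848, -0.2364, 0.0554]
ee_rot: [-0.0, 0.999, 0.036, 0.001]
force: [-4.6, 7.3, 21.3]
grip_width: 0.18
grasp_force: 55.0
```

Request:
arm_command([
  {"x": 0,"y": 0,"z": 0,"spin": -0.9,"hand": -1},
  {"x": 0,"y": 0,"z": 0,"spin": -0.9,"hand": -1},
  {"x": 0,"y": 0,"z": 0,"spin": -0.9,"hand": -1},
  {"x": 0,"y": 0,"z": 0,"spin": -0.9,"hand": -1},
  {"x": 0,"y": 0,"z": 0,"spin": -0.9,"hand": -1},
  {"x": 0,"y": 0,"z": 0,"spin": -0.9,"hand": -1},
])

```text
t: 10.35
position: [0.5847, -0.2358, 0.0554]
ee_rot: [-0.0, 0.963, 0.269, 0.001]
force: [-3.9, 9.4, 23.6]
grip_width: 0.179
grasp_force: 55.0
```

```bash
python3 -c "
from h import *
s=read_state();print(s['position'],s['force'],s['wrist_torque'],q2R(s['ee_rot'])[:2,0])"
```

```text
[ 0.58468162 -0.23578191  0.05535845] [-3.88584984  9.42520898 23.58724763] [ 1.72063434  0.8239967  -0.04126435] [0.85531033 0.51811306]
```

Request:
arm_command([
  {"x": 0,"y": 0,"z": 0,"spin": -0.9,"hand": -1},
  {"x": 0,"y": 0,"z": 0,"spin": -0.9,"hand": -1},
  {"x": 0,"y": 0,"z": 0,"spin": -0.9,"hand": -1},
  {"x": 0,"y": 0,"z": 0,"spin": -0.9,"hand": -1},
  {"x": 0,"y": 0,"z": 0,"spin": -0.9,"hand": -1},
  {"x": 0,"y": 0,"z": 0,"spin": -0.9,"hand": -1},
  {"x": 0,"y": 0,"z": 0,"spin": -0.9,"hand": -1},
  {"x": 0,"y": 0,"z": 0,"spin": -0.3,"hand": -1},
  {"x": 0,"y": 0,"z": 0,"spin": 0,"hand": -1},
])

```text
t: 11.48
position: [0.5842, -0.2352, 0.0553]
ee_rot: [-0.001, 0.848, 0.53, 0.001]
force: [-4.7, 10.5, 24.2]
grip_width: 0.184
grasp_force: 55.0
```

```bash
python3 -c "
from h import *
s=read_state();print(s['position'],s['force'],s['wrist_torque'],q2R(s['ee_rot'])[:2,0],np.degrees(np.arctan2(*q2R(s['ee_rot'])[[1,0],0])))"
```

```text
[ 0.58417755 -0.23524093  0.0553466 ] [-4.73290706 10.47732649 24.22284083] [ 1.91826995  0.92039721 -0.11008738] [0.4372421  0.89934136] 64.0718896204946
```

Fully turned by 1.20 rad. I'll let the knob spring up, release it and rise.

Request:
arm_command([
  {"x": 0,"y": 0,"z": -0.25,"spin": 0,"hand": -1},
  {"x": 0,"y": 0,"z": -0.25,"spin": 0,"hand": -1},
  {"x": 0,"y": 0,"z": 0,"spin": 0,"hand": -1},
  {"x": 0,"y": 0,"z": 0,"spin": 0,"hand": -0.1},
  {"x": 0,"y": 0,"z": 0,"spin": 0,"hand": -0.1},
  {"x": 0,"y": 0,"z": 0,"spin": 0,"hand": -0.1},
  {"x": 0,"y": 0,"z": -0.8,"spin": 0,"hand": -0.1},
  {"x": 0,"y": 0,"z": -1,"spin": 0,"hand": -0.1},
  {"x": 0,"y": 0,"z": -1,"spin": 0,"hand": -0.1},
  {"x": 0,"y": 0,"z": -1,"spin": 0,"hand": -0.1},
  {"x": 0,"y": 0,"z": -1,"spin": 0,"hand": -0.1},
  {"x": 0,"y": 0,"z": -1,"spin": 0.9,"hand": -0.1},
  {"x": 0,"y": 0,"z": -1,"spin": 0.9,"hand": -0.1},
  {"x": 0,"y": 0,"z": -0.2,"spin": 0.9,"hand": -0.1},
])

```text
t: 13.22
position: [0.5853, -0.2379, 0.2425]
ee_rot: [0.002, 0.905, 0.426, 0.001]
force: [-1.2, 0.2, -0.2]
grip_width: 0.452
grasp_force: 0.0
```

```bash
cat >> h.py <<'E'
def yaw(s): return np.degrees(np.arctan2(*q2R(s['ee_rot'])[[1,0],0]))
def plan(x,y,z,yw):
    # after spinning to yaw yw: shift in tool axes (units)
    s=read_state(); sp=(yaw(s)-yw+180)%360-180; a=np.radians(yw); d=np.array([x,y])-s['position'][:2]
    tx=np.array([np.cos(a),np.sin(a)]); ty=np.array([np.sin(a),-np.cos(a)])
    print('now',np.round(s['position'],4),'yaw %.2f'%yaw(s),'| spin %.2f then x %.2f y %.2f z %.2f'%(sp/5,d@tx/.025,d@ty/.025,(s['position'][2]-z)/.025), '| grip %.3f f %.1f'%(s['grip_width'],s['grasp_force']))
E
python3 -c "
from h import *
plan(.49,-.03,.235,0)
im,T=snap('side','s5.png'); cv2.imwrite('pics/s5c.png',cv2.resize(im[140:280,220:420],None,fx=3,fy=3)[:,:,::-1])"
```

```text
now [ 0.5853 -0.2379  0.2425] yaw 50.42 | spin 10.08 then x -3.81 y -8.32 z 0.30 | grip 0.452 f 0.0
```

View pics/s5c.png

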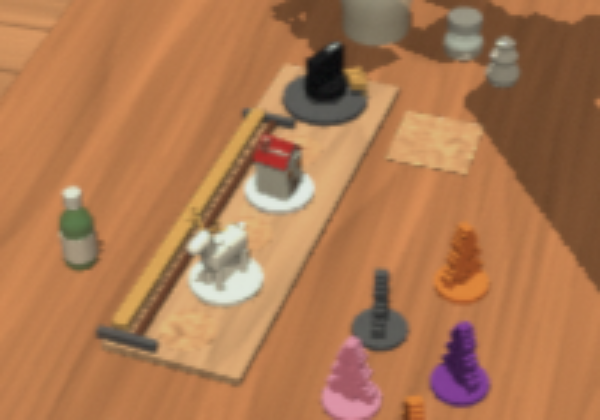

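The side crop shows the bar drawn back, with the cottage, reindeer and pewter fir still standing. Moving to a viewpoint to measure the figurines precisely.

Request:
arm_command([
  {"x": 0,"y": 0,"z": 0,"spin": 1,"hand": 0.5},
  {"x": 0,"y": 0,"z": 0,"spin": 1,"hand": 0.5},
  {"x": 0,"y": 0,"z": 0,"spin": 1,"hand": 0.5},
  {"x": 0,"y": 0,"z": 0,"spin": 1,"hand": 0.5},
  {"x": 0,"y": 0,"z": 0,"spin": 1,"hand": 0.5},
  {"x": 0,"y": 0,"z": 0,"spin": 1,"hand": 0.5},
  {"x": 0,"y": 0,"z": 0,"spin": 1,"hand": 0.5},
  {"x": 0,"y": 0,"z": 0,"spin": 1,"hand": 0.5},
  {"x": 0,"y": 0,"z": 0,"spin": 1,"hand": 0.5},
  {"x": 0,"y": 0,"z": 0,"spin": 1,"hand": 0.5},
  {"x": -0.42,"y": -0.95,"z": 0,"spin": 0,"hand": 0.5},
  {"x": -0.42,"y": -0.95,"z": 0,"spin": 0,"hand": 0.5},
  {"x": -0.42,"y": -0.95,"z": 0,"spin": 0,"hand": 0.5},
  {"x": -0.42,"y": -0.95,"z": 0,"spin": 0,"hand": 0.5},
  {"x": -0.42,"y": -0.95,"z": 0,"spin": 0,"hand": 0.5},
  {"x": -0.42,"y": -0.95,"z": 0,"spin": 0,"hand": 0.5},
  {"x": -0.42,"y": -0.95,"z": 0,"spin": 0,"hand": 0.5},
  {"x": -0.42,"y": -0.95,"z": 0,"spin": 0,"hand": 0.5},
  {"x": -0.42,"y": -0.95,"z": 0,"spin": 0,"hand": 0.5},
  {"x": 0,"y": 0,"z": 0,"spin": 0,"hand": 0.5},
])

```text
t: 15.78
position: [0.4864, -0.0224, 0.2402]
ee_rot: [-0.0, 1.0, 0.006, -0.0]
force: [-0.7, -0.7, 0.5]
grip_width: 0.752
grasp_force: 0.0
```

```bash
python3 - <<'E'
from h import *
plan(.6,.075,.2,-26.6)
im,T=snap('wrist','w6.png'); np.save('w6T.npy',T)
# feet: white segmentation at z=.019 plane; trunk & fir; composite map
for z,nm in [(.019,'feet')]:
    a=rect(im,T,z,.53,.66,-.13,.14,.5); hsv=cv2.cvtColor(a,cv2.COLOR_RGB2HSV)
    cv2.imwrite('pics/t.png',a[:,:,::-1])
b=rect(im,T,.055,.53,.66,-.13,.14,.5)
f=rect(im,T,.007,.37,.50,.03,.30,.5)
out=np.vstack([a,b]);out=np.hstack([out, np.zeros((out.shape[0],10,3),np.uint8)])
f2=np.zeros((260,550,3),np.uint8); f2[:f.shape[0],:f.shape[1]]=f
o=np.vstack([out,f2]) 
o=cv2.resize(o[:780],(550,780)); 
cv2.imwrite('pics/c6.png',np.vstack([cv2.resize(a,(800,385))]) [:,:,::-1])
cv2.imwrite('pics/c6b.png',np.hstack([cv2.resize(b[:,:270],(400,385)),cv2.resize(f[:,:],(400,193)).repeat(2,0)[:385]])[:,:,::-1])
for o in ['reindeer','cottage','fir0','mat']: print(o,find(o,'wrist',T))
E
```

```text
now [ 0.4864 -0.0224  0.2402] yaw 0.72 | spin 5.46 then x 2.32 y -5.52 z 1.61 | grip 0.752 f 0.0
reindeer [(0.93, array([0.6006, 0.073 , 0.0417]))]
cottage [(0.7, array([ 0.5894, -0.0655,  0.0559]))]
fir0 [(0.93, array([0.4488, 0.0906, 0.0101])), (0.93, array([0.384 , 0.0048, 0.0214])), (0.86, array([0.4549, 0.1768, 0.0242])), (0.8, array([0.3752, 0.1262, 0.0065])), (0.57, array([0.3933, 0.2302, 0.0049]))]
mat [(0.97, array([ 4.544e-01, -2.066e-01, -4.000e-04]))]
```

View pics/c6.png

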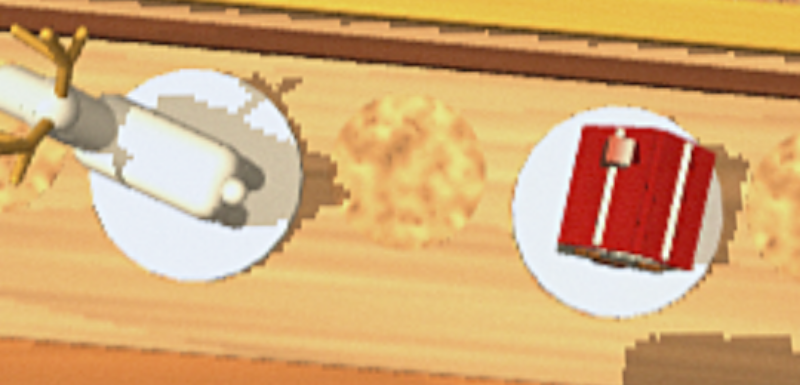

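The reindeer foot centre in the picture is at (196,175), which is world (0.601, 0.074). The cottage foot at (617,212) is (0.588, -0.068), and both agree with the pads. Going for the reindeer.

Request:
arm_command([
  {"x": 0.92,"y": -0.76,"z": 0,"spin": 0,"hand": 0.15},
  {"x": 0.92,"y": -0.76,"z": 0,"spin": 0,"hand": 0.15},
  {"x": 0.92,"y": -0.76,"z": 0,"spin": 0,"hand": 0.15},
  {"x": 0.92,"y": -0.76,"z": 0,"spin": 0,"hand": 0.15},
  {"x": 0.92,"y": -0.76,"z": 0,"spin": 0,"hand": 0.15},
  {"x": 0,"y": 0,"z": 0,"spin": -1,"hand": 0.15},
  {"x": 0,"y": 0,"z": 0,"spin": -1,"hand": 0.15},
  {"x": 0,"y": 0,"z": 0,"spin": -1,"hand": 0.15},
  {"x": 0,"y": 0,"z": 0,"spin": -1,"hand": 0.15},
  {"x": 0,"y": 0,"z": 0,"spin": -1,"hand": 0.15},
  {"x": 0,"y": 0,"z": 0,"spin": -1,"hand": 0.15},
  {"x": 0,"y": 0,"z": 0,"spin": -1,"hand": 0.15},
  {"x": 0,"y": 0,"z": 0,"spin": -1,"hand": 0.15},
  {"x": 0,"y": 0,"z": 0,"spin": -1,"hand": 0.15},
  {"x": 0,"y": 0,"z": 0,"spin": -1,"hand": 0.15},
  {"x": 0,"y": 0,"z": 0,"spin": -1,"hand": 0.15},
  {"x": 0,"y": 0,"z": 0,"spin": -1,"hand": 0.15},
  {"x": 0,"y": 0,"z": 0,"spin": -1,"hand": 0.15},
  {"x": 0,"y": 0,"z": 0,"spin": 0,"hand": 0.15},
])

```text
t: 18.4
position: [0.6021, 0.0713, 0.2399]
ee_rot: [-0.0, 0.841, 0.541, -0.0]
force: [0.1, 0.2, 0.2]
grip_width: 0.572
grasp_force: 0.0
```

```bash
python3 -c "
from h import *
plan(.6007,.0738,.050,65.5)"
```

```text
now [0.6021 0.0713 0.2399] yaw 65.48 | spin -0.00 then x 0.07 y -0.09 z 7.60 | grip 0.572 f 0.0
```

Request:
arm_command([
  {"x": 0.07,"y": -0.09,"z": 1,"spin": 0,"hand": 0.15},
  {"x": 0,"y": 0,"z": 1,"spin": 0,"hand": 0.15},
  {"x": 0,"y": 0,"z": 1,"spin": 0,"hand": 0.15},
  {"x": 0,"y": 0,"z": 1,"spin": 0,"hand": 0.15},
  {"x": 0,"y": 0,"z": 0.8,"spin": 0,"hand": 0.15},
  {"x": 0,"y": 0,"z": 0.8,"spin": 0,"hand": 0.15},
  {"x": 0,"y": 0,"z": 0.6,"spin": 0,"hand": 0.15},
  {"x": 0,"y": 0,"z": 0.6,"spin": 0,"hand": 0.15},
  {"x": 0,"y": 0,"z": 0.6,"spin": 0,"hand": 0.15},
  {"x": 0,"y": 0,"z": 0.2,"spin": 0,"hand": 0.15},
  {"x": 0,"y": 0,"z": 0,"spin": 0,"hand": 0.15},
])

```text
t: 19.77
position: [0.6002, 0.0745, 0.0499]
ee_rot: [-0.0, 0.841, 0.542, -0.0]
force: [-0.1, -0.4, 0.8]
grip_width: 0.574
grasp_force: 0.0
```

Request:
arm_command([
  {"x": 0,"y": 0,"z": 0,"spin": 0,"hand": -1},
  {"x": 0,"y": 0,"z": 0,"spin": 0,"hand": -1},
  {"x": 0,"y": 0,"z": 0,"spin": 0,"hand": -1},
  {"x": 0,"y": 0,"z": 0,"spin": 0,"hand": -1},
  {"x": 0,"y": 0,"z": 0,"spin": 0,"hand": -1},
  {"x": 0,"y": 0,"z": 0,"spin": 0,"hand": -1},
], newtons=20)

```text
t: 20.52
position: [0.6006, 0.0745, 0.0506]
ee_rot: [0.0, 0.841, 0.542, 0.0]
force: [-1.5, 0.3, 4.7]
grip_width: 0.272
grasp_force: 20.0
```

```bash
python3 -c "
from h import *
plan(.454,-.207,.050,65.5);s=read_state();print(s['force'])"
```

```text
now [0.6006 0.0745 0.0506] yaw 65.58 | spin 0.02 then x -12.68 y -0.67 z 0.02 | grip 0.272 f 20.0
[-1.45814478  0.28807335  4.71553935]
```

Request:
arm_command([
  {"x": 0,"y": 0,"z": -0.4,"spin": 0,"hand": -1},
  {"x": 0,"y": 0,"z": -0.8,"spin": 0,"hand": -1},
  {"x": 0,"y": 0,"z": -1,"spin": 0,"hand": -1},
  {"x": 0,"y": 0,"z": -1,"spin": 0,"hand": -1},
  {"x": 0,"y": 0,"z": -1,"spin": 0,"hand": -1},
  {"x": -0.4,"y": -0.04,"z": 0,"spin": 0,"hand": -1},
  {"x": -0.9,"y": -0.05,"z": 0,"spin": 0,"hand": -1},
  {"x": -0.95,"y": -0.05,"z": 0,"spin": 0,"hand": -1},
  {"x": -0.95,"y": -0.05,"z": 0,"spin": 0,"hand": -1},
  {"x": -0.95,"y": -0.05,"z": 0,"spin": 0,"hand": -1},
  {"x": -0.95,"y": -0.05,"z": 0,"spin": 0,"hand": -1},
  {"x": -0.95,"y": -0.05,"z": 0,"spin": 0,"hand": -1},
  {"x": -0.95,"y": -0.05,"z": 0,"spin": 0,"hand": -1},
  {"x": -0.95,"y": -0.05,"z": 0,"spin": 0,"hand": -1},
  {"x": -0.95,"y": -0.05,"z": 0,"spin": 0,"hand": -1},
  {"x": -0.95,"y": -0.05,"z": 0,"spin": 0,"hand": -1},
  {"x": -0.95,"y": -0.05,"z": 0,"spin": 0,"hand": -1},
  {"x": -0.95,"y": -0.05,"z": 0,"spin": 0,"hand": -1},
  {"x": -0.9,"y": -0.05,"z": 0,"spin": 0,"hand": -1},
  {"x": 0,"y": 0,"z": 0,"spin": 0,"hand": -1},
])

```text
t: 23.02
position: [0.4513, -0.2073, 0.1539]
ee_rot: [-0.001, 0.841, 0.54, -0.001]
force: [0.5, 0.1, -2.3]
grip_width: 0.269
grasp_force: 20.0
```

```bash
python3 -c "
from h import *
plan(.454,-.207,.0426,65.5);s=read_state();print(s['force'])"
```

```text
now [ 0.4513 -0.2073  0.1539] yaw 65.42 | spin -0.02 then x 0.06 y 0.09 z 4.45 | grip 0.269 f 20.0
[ 0.50321102  0.06075076 -2.27876827]
```

Request:
arm_command([
  {"x": 0.06,"y": 0.09,"z": 0.8,"spin": 0,"hand": -1},
  {"x": 0,"y": 0,"z": 1,"spin": 0,"hand": -1},
  {"x": 0,"y": 0,"z": 1,"spin": 0,"hand": -1},
  {"x": 0,"y": 0,"z": 0.8,"spin": 0,"hand": -1},
  {"x": 0,"y": 0,"z": 0.5,"spin": 0,"hand": -1},
  {"x": 0,"y": 0,"z": 0.3,"spin": 0,"hand": -1},
  {"x": 0,"y": 0,"z": 0.07,"spin": 0,"hand": -1},
  {"x": 0,"y": 0,"z": 0,"spin": 0,"hand": -1},
])

```text
t: 24.02
position: [0.4568, -0.2061, 0.0437]
ee_rot: [0.0, 0.841, 0.542, 0.0]
force: [0.8, -0.5, -1.5]
grip_width: 0.276
grasp_force: 20.0
```

```bash
python3 -c "
from h import *
plan(.454,-.207,.0416,65.5);s=read_state();print(s['force'])"
```

```text
now [ 0.4568 -0.2061  0.0437] yaw 65.58 | spin 0.02 then x -0.08 y -0.09 z 0.09 | grip 0.276 f 20.0
[ 0.77559892 -0.52127874 -1.46939808]
```

Request:
arm_command([
  {"x": 0,"y": 0,"z": 0.08,"spin": 0,"hand": -1},
  {"x": 0,"y": 0,"z": 0,"spin": 0,"hand": -1},
  {"x": 0,"y": 0,"z": 0,"spin": 0,"hand": 0.15},
  {"x": 0,"y": 0,"z": 0,"spin": 0,"hand": 0.15},
  {"x": 0,"y": 0,"z": 0,"spin": 0,"hand": 0.15},
  {"x": 0,"y": 0,"z": 0,"spin": 0,"hand": 0.15},
  {"x": 0,"y": 0,"z": -0.5,"spin": 0,"hand": 0.15},
  {"x": 0,"y": 0,"z": -1,"spin": 0,"hand": 0.15},
  {"x": 0,"y": 0,"z": -1,"spin": 0,"hand": 0.15},
  {"x": 0,"y": 0,"z": -1,"spin": 0,"hand": 0.15},
  {"x": 0,"y": 0,"z": -1,"spin": 0,"hand": 0.15},
  {"x": 0,"y": 0,"z": -1,"spin": 0,"hand": 0.15},
  {"x": 0,"y": 0,"z": -1,"spin": 0,"hand": 0.15},
  {"x": 0,"y": 0,"z": 0,"spin": -0.5,"hand": 0.15},
  {"x": 0,"y": 0,"z": 0,"spin": -1,"hand": 0.15},
  {"x": 0,"y": 0,"z": 0,"spin": -1,"hand": 0.15},
  {"x": 0,"y": 0,"z": 0,"spin": 0,"hand": 0.15},
])

```text
t: 26.15
position: [0.4565, -0.2059, 0.2046]
ee_rot: [0.0, 0.777, 0.63, 0.0]
force: [0.2, -0.5, 0.2]
grip_width: 0.574
grasp_force: 0.0
```

```bash
python3 -c "
from h import *
im,T=snap('side')
for o in ['reindeer','cottage','fir0']: print(o,find(o,'side',T))
plan(.588,-.0685,.045,78)"
```

```text
reindeer [(0.77, array([ 0.4522, -0.1889,  0.0165]))]
cottage [(0.67, array([ 0.5788, -0.0526,  0.0363]))]
fir0 [(0.89, array([0.381 , 0.0178, 0.021 ])), (0.68, array([0.4383, 0.1039, 0.004 ])), (0.59, array([0.4421, 0.1937, 0.0224])), (0.59, array([0.3546, 0.1472, 0.0205])), (0.57, array([0.3804, 0.2416, 0.0078])), (0.52, array([0.5904, 0.0137, 0.015 ]))]
now [ 0.4566 -0.2059  0.2041] yaw 78.02 | spin 0.00 then x 6.47 y 4.00 z 6.37 | grip 0.577 f 0.0
```

Request:
arm_command([
  {"x": 0.8,"y": 0.5,"z": 0,"spin": 0,"hand": 0.5},
  {"x": 0.8,"y": 0.5,"z": 0,"spin": 0,"hand": 0.5},
  {"x": 0.8,"y": 0.5,"z": 0,"spin": 0,"hand": 0.5},
  {"x": 0.8,"y": 0.5,"z": 0,"spin": 0,"hand": 0.5},
  {"x": 0.8,"y": 0.5,"z": 0,"spin": 0,"hand": 0.5},
  {"x": 0.8,"y": 0.5,"z": 0,"spin": 0,"hand": 0.5},
  {"x": 0.8,"y": 0.5,"z": 0,"spin": 0,"hand": 0.5},
  {"x": 0.8,"y": 0.5,"z": 0,"spin": 0,"hand": 0.5},
  {"x": 0,"y": 0,"z": 0,"spin": 0,"hand": 0.5},
  {"x": 0,"y": 0,"z": 0,"spin": 0,"hand": 0.5},
])

```text
t: 27.6
position: [0.5871, -0.07, 0.2037]
ee_rot: [-0.0, 0.777, 0.63, -0.0]
force: [-0.3, -0.2, 0.1]
grip_width: 0.749
grasp_force: 0.0
```

```bash
python3 -c "
from h import *
plan(.588,-.0685,.045,78)"
```

```text
now [ 0.5871 -0.07    0.2037] yaw 78.10 | spin 0.02 then x 0.07 y 0.02 z 6.35 | grip 0.749 f 0.0
```

Request:
arm_command([
  {"x": 0.06,"y": 0.02,"z": 0.8,"spin": 0,"hand": 0.5},
  {"x": 0,"y": 0,"z": 1,"spin": 0,"hand": 0.5},
  {"x": 0,"y": 0,"z": 1,"spin": 0,"hand": 0.5},
  {"x": 0,"y": 0,"z": 1,"spin": 0,"hand": 0.5},
  {"x": 0,"y": 0,"z": 0.8,"spin": 0,"hand": 0.5},
  {"x": 0,"y": 0,"z": 0.8,"spin": 0,"hand": 0.5},
  {"x": 0,"y": 0,"z": 0.6,"spin": 0,"hand": 0.5},
  {"x": 0,"y": 0,"z": 0.35,"spin": 0,"hand": 0.5},
  {"x": 0,"y": 0,"z": 0,"spin": 0,"hand": 0.5},
  {"x": 0,"y": 0,"z": 0,"spin": 0,"hand": -1},
  {"x": 0,"y": 0,"z": 0,"spin": 0,"hand": -1},
  {"x": 0,"y": 0,"z": 0,"spin": 0,"hand": -1},
  {"x": 0,"y": 0,"z": 0,"spin": 0,"hand": -1},
  {"x": 0,"y": 0,"z": 0,"spin": 0,"hand": -1},
  {"x": 0,"y": 0,"z": 0,"spin": 0,"hand": -1},
])

```text
t: 29.48
position: [0.5885, -0.0687, 0.0456]
ee_rot: [0.0, 0.777, 0.63, 0.0]
force: [-1.3, -0.5, 6.3]
grip_width: 0.411
grasp_force: 20.0
```

```bash
python3 -c "
from h import *
plan(.6002,.0744,.046,85);plan(.6002,.0744,.046,78);s=read_state();print(s['force'])"
```

```text
now [ 0.5885 -0.0687  0.0456] yaw 78.08 | spin -1.38 then x 5.74 y -0.03 z -0.02 | grip 0.411 f 20.0
now [ 0.5885 -0.0687  0.0456] yaw 78.08 | spin 0.02 then x 5.70 y -0.73 z -0.02 | grip 0.411 f 20.0
[-1.34164334 -0.50041556  6.3092456 ]
```

Request:
arm_command([
  {"x": 0,"y": 0,"z": -0.4,"spin": 0,"hand": -1},
  {"x": 0,"y": 0,"z": -0.8,"spin": 0,"hand": -1},
  {"x": 0,"y": 0,"z": -0.8,"spin": 0,"hand": -1},
  {"x": 0.44,"y": -0.06,"z": 0,"spin": 0,"hand": -1},
  {"x": 0.8,"y": -0.1,"z": 0,"spin": 0,"hand": -1},
  {"x": 0.8,"y": -0.1,"z": 0,"spin": 0,"hand": -1},
  {"x": 0.8,"y": -0.1,"z": 0,"spin": 0,"hand": -1},
  {"x": 0.8,"y": -0.1,"z": 0,"spin": 0,"hand": -1},
  {"x": 0.8,"y": -0.1,"z": 0,"spin": 0,"hand": -1},
  {"x": 0.8,"y": -0.1,"z": 0,"spin": 0,"hand": -1},
  {"x": 0.44,"y": -0.07,"z": 0,"spin": 0,"hand": -1},
  {"x": 0,"y": 0,"z": 0,"spin": 0,"hand": -1},
  {"x": 0,"y": 0,"z": 0,"spin": 0,"hand": -1},
])

```text
t: 31.1
position: [0.5997, 0.0736, 0.0952]
ee_rot: [0.0, 0.777, 0.63, -0.0]
force: [-0.1, -0.4, -1.6]
grip_width: 0.408
grasp_force: 20.0
```

```bash
python3 -c "
from h import *
plan(.6003,.0741,.046,78)
im,T=snap('wrist')
im,T=snap('wrist'); plan(.6003,.0741,.046,78)"
```

```text
now [0.5997 0.0736 0.0952] yaw 78.08 | spin 0.02 then x 0.02 y 0.02 z 1.97 | grip 0.408 f 20.0
now [0.5997 0.0734 0.0952] yaw 78.04 | spin 0.01 then x 0.03 y 0.02 z 1.97 | grip 0.411 f 20.0
```

Request:
arm_command([
  {"x": 0.02,"y": 0.02,"z": 0.5,"spin": 0,"hand": -1},
  {"x": 0,"y": 0,"z": 0.7,"spin": 0,"hand": -1},
  {"x": 0,"y": 0,"z": 0.5,"spin": 0,"hand": -1},
  {"x": 0,"y": 0,"z": 0.2,"spin": 0,"hand": -1},
  {"x": 0,"y": 0,"z": 0.08,"spin": 0,"hand": -1},
  {"x": 0,"y": 0,"z": 0,"spin": 0,"hand": -1},
  {"x": 0,"y": 0,"z": 0,"spin": 0,"hand": 0.5},
  {"x": 0,"y": 0,"z": 0,"spin": 0,"hand": 0.5},
  {"x": 0,"y": 0,"z": 0,"spin": 0,"hand": 0.5},
  {"x": 0,"y": 0,"z": 0,"spin": 0,"hand": 0.5},
  {"x": 0,"y": 0,"z": -0.5,"spin": 0,"hand": 0.5},
  {"x": 0,"y": 0,"z": -1,"spin": 0,"hand": 0.5},
  {"x": 0,"y": 0,"z": -1,"spin": 0,"hand": 0.5},
  {"x": 0,"y": 0,"z": -1,"spin": 0,"hand": 0.5},
  {"x": 0,"y": 0,"z": -1,"spin": 0,"hand": 0.5},
  {"x": 0,"y": 0,"z": -1,"spin": 0,"hand": 0.5},
  {"x": 0,"y": 0,"z": -1,"spin": 0,"hand": 0.5},
  {"x": 0,"y": 0,"z": 0,"spin": 0,"hand": 0.5},
])

```text
t: 33.45
position: [0.6019, 0.0745, 0.2109]
ee_rot: [0.002, 0.777, 0.63, 0.002]
force: [-0.2, 0.1, 0.4]
grip_width: 0.748
grasp_force: 0.0
```

```bash
python3 -c "
from h import *
plan(.454,-.207,.2,65.5);plan(.37,-.14,.205,0); plan(.47,.0,.23,0)"
```

```text
now [0.6019 0.0745 0.2109] yaw 78.08 | spin 2.52 then x -12.70 y -0.71 z 0.44 | grip 0.748 f 0.0
now [0.6019 0.0745 0.2109] yaw 78.08 | spin 15.62 then x -9.28 y 8.58 z 0.24 | grip 0.748 f 0.0
now [0.6019 0.0745 0.2109] yaw 78.08 | spin 15.62 then x -5.28 y 2.98 z -0.76 | grip 0.748 f 0.0
```

Request:
arm_command([
  {"x": -0.9,"y": -0.65,"z": -0.1,"spin": 0,"hand": 0.15},
  {"x": -0.9,"y": -0.65,"z": -0.1,"spin": 0,"hand": 0.15},
  {"x": -0.9,"y": -0.65,"z": -0.1,"spin": 0,"hand": 0.15},
  {"x": -0.9,"y": -0.65,"z": -0.1,"spin": 0,"hand": 0.15},
  {"x": -0.9,"y": -0.65,"z": -0.1,"spin": 0,"hand": 0.15},
  {"x": -0.9,"y": -0.65,"z": -0.1,"spin": 0,"hand": 0.15},
  {"x": -0.9,"y": -0.65,"z": -0.1,"spin": 0,"hand": 0.15},
  {"x": -0.7,"y": -0.6,"z": -0.1,"spin": 0,"hand": 0.15},
])

```text
t: 34.45
position: [0.4367, -0.0706, 0.2274]
ee_rot: [-0.001, 0.777, 0.63, -0.0]
force: [-0.4, 0.4, 0.5]
grip_width: 0.575
grasp_force: 0.0
```

Request:
arm_command([
  {"x": 0,"y": 0,"z": 0,"spin": 1,"hand": 0.15},
  {"x": 0,"y": 0,"z": 0,"spin": 1,"hand": 0.15},
  {"x": 0,"y": 0,"z": 0,"spin": 1,"hand": 0.15},
  {"x": 0,"y": 0,"z": 0,"spin": 1,"hand": 0.15},
  {"x": 0,"y": 0,"z": 0,"spin": 1,"hand": 0.15},
  {"x": 0,"y": 0,"z": 0,"spin": 1,"hand": 0.15},
  {"x": 0,"y": 0,"z": 0,"spin": 1,"hand": 0.15},
  {"x": 0,"y": 0,"z": 0,"spin": 1,"hand": 0.15},
  {"x": 0,"y": 0,"z": 0,"spin": 1,"hand": 0.15},
  {"x": 0,"y": 0,"z": 0,"spin": 1,"hand": 0.15},
  {"x": 0,"y": 0,"z": 0,"spin": 1,"hand": 0.15},
  {"x": 0,"y": 0,"z": 0,"spin": 1,"hand": 0.15},
  {"x": 0,"y": 0,"z": 0,"spin": 1,"hand": 0.15},
  {"x": 0,"y": 0,"z": 0,"spin": 1,"hand": 0.15},
  {"x": 0,"y": 0,"z": 0,"spin": 1,"hand": 0.15},
  {"x": 0,"y": 0,"z": 0,"spin": 0.6,"hand": 0.15},
  {"x": 0,"y": 0,"z": 0,"spin": 0,"hand": 0.15},
])

```text
t: 36.58
position: [0.4376, -0.07, 0.2274]
ee_rot: [-0.0, 1.0, 0.001, -0.001]
force: [-0.4, -0.1, 0.2]
grip_width: 0.577
grasp_force: 0.0
```

```bash
python3 - <<'E'
from h import *
plan(.454,-.207,.2,65.5)
im,T=snap('wrist','w8.png'); np.save('w8T.npy',T); print(T[:3,3])
a=rect(im,T,.019,.53,.66,-.02,.14,.4); b=rect(im,T,.010,.40,.53,-.28,-.12,.4); c=rect(im,T,.007,.40,.53,.03,.19,.4)
o=np.vstack([np.hstack([a,b]),np.hstack([c,np.zeros_like(c)])]); o[:,a.shape[1]]=0
cv2.imwrite('pics/c8.png',o[:,:,::-1]); print(o.shape,a.shape)
for n in ['reindeer','cottage','fir0']: print(n,find(n,'wrist',T))
E
```

```text
now [ 0.4376 -0.07    0.2274] yaw 0.11 | spin -13.08 then x -4.71 y 2.87 z 1.10 | grip 0.577 f 0.0
[ 0.50544075 -0.07063019  0.37817625]
(650, 800, 3) (325, 400, 3)
reindeer []
cottage [(0.91, array([0.5903, 0.0616, 0.0351])), (0.51, array([ 0.5787, -0.0977,  0.0118]))]
fir0 [(0.91, array([0.4545, 0.1746, 0.027 ])), (0.87, array([0.391 , 0.0069, 0.0051])), (0.72, array([0.4493, 0.0864, 0.0119])), (0.7, array([0.3681, 0.125 , 0.0041])), (0.63, array([0.3833, 0.225 , 0.009 ]))]
```

View pics/c8.png

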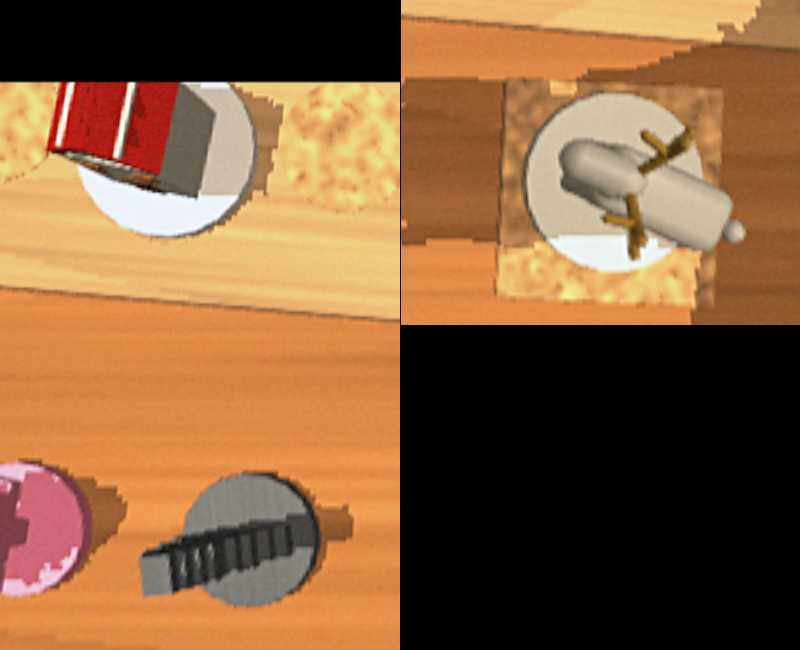

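The crop shows the cottage upright with its foot centred near (0.601, 0.074). The reindeer's foot on the mat is at (0.457, -0.2056), and the fir foot at (250,540) is (0.444, 0.090). Picking the reindeer back up.

Request:
arm_command([
  {"x": 0.13,"y": 0.91,"z": 0,"spin": 0,"hand": 0.15},
  {"x": 0.13,"y": 0.91,"z": 0,"spin": 0,"hand": 0.15},
  {"x": 0.13,"y": 0.91,"z": 0,"spin": 0,"hand": 0.15},
  {"x": 0.13,"y": 0.91,"z": 0,"spin": 0,"hand": 0.15},
  {"x": 0.13,"y": 0.91,"z": 0,"spin": 0,"hand": 0.15},
  {"x": 0.13,"y": 0.91,"z": 0,"spin": 0,"hand": 0.15},
  {"x": 0,"y": 0,"z": 0,"spin": -1,"hand": 0.15},
  {"x": 0,"y": 0,"z": 0,"spin": -1,"hand": 0.15},
  {"x": 0,"y": 0,"z": 0,"spin": -1,"hand": 0.15},
  {"x": 0,"y": 0,"z": 0,"spin": -1,"hand": 0.15},
  {"x": 0,"y": 0,"z": 0,"spin": -1,"hand": 0.15},
  {"x": 0,"y": 0,"z": 0,"spin": -1,"hand": 0.15},
  {"x": 0,"y": 0,"z": 0,"spin": -1,"hand": 0.15},
  {"x": 0,"y": 0,"z": 0,"spin": -1,"hand": 0.15},
  {"x": 0,"y": 0,"z": 0,"spin": -1,"hand": 0.15},
  {"x": 0,"y": 0,"z": 0,"spin": -1,"hand": 0.15},
  {"x": 0,"y": 0,"z": 0,"spin": -1,"hand": 0.15},
  {"x": 0,"y": 0,"z": 0,"spin": -1,"hand": 0.15},
  {"x": 0,"y": 0,"z": 0,"spin": -1,"hand": 0.15},
  {"x": 0,"y": 0,"z": 0,"spin": 0,"hand": 0.15},
])

```text
t: 39.28
position: [0.4579, -0.207, 0.2281]
ee_rot: [-0.0, 0.843, 0.538, -0.0]
force: [-0.8, -0.1, -0.2]
grip_width: 0.572
grasp_force: 0.0
```

```bash
python3 - <<'E'
from h import *
plan(.4568,-.2058,.0417,65.5)
im=cv2.imread('pics/w8.png'); T=np.load('w8T.npy'); c=np.array([.4442,.090])
hsv=cv2.cvtColor(im,cv2.COLOR_BGR2HSV); m=((hsv[...,1]<70)&(hsv[...,2]<200)).astype(np.uint8)
def poly(P): return cv2.convexHull(project(P,T).astype(np.float32)).astype(np.int32)
def foot():
    t=np.linspace(0,2*np.pi,40); r=.027
    return np.vstack([np.c_[c[0]+r*np.cos(t),c[1]+r*np.sin(t),np.full(40,z)] for z in (0,.007)])
roi=np.zeros(m.shape,np.uint8)
t=np.linspace(0,6.28,40)
cv2.fillPoly(roi,[poly(np.vstack([np.c_[c[0]+.032*np.cos(t),c[1]+.032*np.sin(t),np.full(40,z)] for z in (0,.09)]))],1)
best=[]
for d in range(-90,90,3):
    a=np.radians(d); X=np.array([np.cos(a),np.sin(a)]); Y=np.array([-X[1],X[0]]); k=np.zeros(m.shape,np.uint8)
    cv2.fillPoly(k,[poly(foot())],1)
    for w,z0,z1 in [(.044,.018,.037),(.034,.037,.057),(.024,.057,.076),(.013,.007,.018)]:
        P=np.array([np.r_[c+sx*.0065*X+sy*w/2*Y,z] for sx in(-1,1) for sy in(-1,1) for z in(z0,z1)])
        cv2.fillPoly(k,[poly(P)],1)
    best.append((((k&m&roi).sum())/(((k|m)&roi).sum()),d))
print(sorted(best)[::-1][:8])
E
```

```text
now [ 0.4579 -0.207   0.2281] yaw 65.05 | spin -0.09 then x 0.02 y -0.06 z 7.46 | grip 0.572 f 0.0
[(np.float64(0.8547717842323651), 18), (np.float64(0.8545454545454545), 24), (np.float64(0.8525773195876288), 15), (np.float64(0.851526125193999), 21), (np.float64(0.8506926629040533), 12), (np.float64(0.8476141611082606), 27), (np.float64(0.8471794871794872), 30), (np.float64(0.8416243654822335), 9)]
```

Request:
arm_command([
  {"x": 0.02,"y": -0.06,"z": 0.8,"spin": 0,"hand": 0.15},
  {"x": 0,"y": 0,"z": 1,"spin": 0,"hand": 0.15},
  {"x": 0,"y": 0,"z": 1,"spin": 0,"hand": 0.15},
  {"x": 0,"y": 0,"z": 1,"spin": 0,"hand": 0.15},
  {"x": 0,"y": 0,"z": 0.8,"spin": 0,"hand": 0.15},
  {"x": 0,"y": 0,"z": 0.8,"spin": 0,"hand": 0.15},
  {"x": 0,"y": 0,"z": 0.8,"spin": 0,"hand": 0.15},
  {"x": 0,"y": 0,"z": 0.7,"spin": 0,"hand": 0.15},
  {"x": 0,"y": 0,"z": 0.5,"spin": 0,"hand": 0.15},
  {"x": 0,"y": 0,"z": 0.04,"spin": 0,"hand": 0.15},
  {"x": 0,"y": 0,"z": 0,"spin": 0,"hand": -1},
  {"x": 0,"y": 0,"z": 0,"spin": 0,"hand": -1},
  {"x": 0,"y": 0,"z": 0,"spin": 0,"hand": -1},
  {"x": 0,"y": 0,"z": 0,"spin": 0,"hand": -1},
  {"x": 0,"y": 0,"z": 0,"spin": 0,"hand": -1},
  {"x": 0,"y": 0,"z": 0,"spin": 0,"hand": -1},
])

```text
t: 41.28
position: [0.457, -0.2058, 0.0426]
ee_rot: [0.0, 0.843, 0.538, 0.0]
force: [-0.8, 0.1, 6.5]
grip_width: 0.27
grasp_force: 20.0
```

```bash
python3 -c "
from h import *
plan(.5878,-.069,.0510,65.5);s=read_state();print(s['force'])"
```

```text
now [ 0.457  -0.2058  0.0426] yaw 65.08 | spin -0.08 then x 7.15 y 2.49 z -0.33 | grip 0.270 f 20.0
[-0.78383027  0.06409833  6.51011168]
```

Request:
arm_command([
  {"x": 0,"y": 0,"z": -0.4,"spin": 0,"hand": -1},
  {"x": 0,"y": 0,"z": -0.8,"spin": 0,"hand": -1},
  {"x": 0,"y": 0,"z": -0.8,"spin": 0,"hand": -1},
  {"x": 0,"y": 0,"z": -1,"spin": 0,"hand": -1},
  {"x": 0.4,"y": 0.15,"z": 0,"spin": 0,"hand": -1},
  {"x": 0.8,"y": 0.28,"z": 0,"spin": 0,"hand": -1},
  {"x": 0.8,"y": 0.28,"z": 0,"spin": 0,"hand": -1},
  {"x": 0.8,"y": 0.28,"z": 0,"spin": 0,"hand": -1},
  {"x": 0.8,"y": 0.28,"z": 0,"spin": 0,"hand": -1},
  {"x": 0.8,"y": 0.28,"z": 0,"spin": 0,"hand": -1},
  {"x": 0.8,"y": 0.28,"z": 0,"spin": 0,"hand": -1},
  {"x": 0.8,"y": 0.28,"z": 0,"spin": 0,"hand": -1},
  {"x": 0.8,"y": 0.28,"z": 0,"spin": 0,"hand": -1},
  {"x": 0.35,"y": 0.1,"z": 0,"spin": 0,"hand": -1},
  {"x": 0,"y": 0,"z": 0,"spin": 0,"hand": -1},
  {"x": 0,"y": 0,"z": 0,"spin": 0,"hand": -1},
])

```text
t: 43.28
position: [0.5879, -0.07, 0.1171]
ee_rot: [-0.0, 0.843, 0.538, -0.0]
force: [-0.9, -0.1, -1.3]
grip_width: 0.27
grasp_force: 20.0
```

```bash
python3 -c "
from h import *
plan(.5878,-.069,.0516,65.1);im,T=snap('side')
plan(.5878,-.069,.0516,65.1)"
```

```text
now [ 0.5879 -0.07    0.1171] yaw 65.07 | spin -0.01 then x 0.03 y -0.02 z 2.62 | grip 0.270 f 20.0
now [ 0.5879 -0.0701  0.1171] yaw 65.05 | spin -0.01 then x 0.04 y -0.02 z 2.62 | grip 0.267 f 20.0
```

Request:
arm_command([
  {"x": 0.03,"y": -0.02,"z": 0.6,"spin": 0,"hand": -1},
  {"x": 0,"y": 0,"z": 0.8,"spin": 0,"hand": -1},
  {"x": 0,"y": 0,"z": 0.6,"spin": 0,"hand": -1},
  {"x": 0,"y": 0,"z": 0.4,"spin": 0,"hand": -1},
  {"x": 0,"y": 0,"z": 0.2,"spin": 0,"hand": -1},
  {"x": 0,"y": 0,"z": 0.06,"spin": 0,"hand": -1},
  {"x": 0,"y": 0,"z": 0,"spin": 0,"hand": -1},
  {"x": 0,"y": 0,"z": 0,"spin": 0,"hand": 0.15},
  {"x": 0,"y": 0,"z": 0,"spin": 0,"hand": 0.15},
  {"x": 0,"y": 0,"z": 0,"spin": 0,"hand": 0.15},
  {"x": 0,"y": 0,"z": 0,"spin": 0,"hand": 0.15},
  {"x": 0,"y": 0,"z": -0.5,"spin": 0,"hand": 0.15},
  {"x": 0,"y": 0,"z": -1,"spin": 0,"hand": 0.15},
  {"x": 0,"y": 0,"z": -1,"spin": 0,"hand": 0.15},
  {"x": 0,"y": 0,"z": -1,"spin": 0,"hand": 0.15},
  {"x": 0,"y": 0,"z": -1,"spin": 0,"hand": 0.15},
  {"x": 0,"y": 0,"z": -1,"spin": 0,"hand": 0.15},
  {"x": 0,"y": 0,"z": -1,"spin": 0,"hand": 0.15},
  {"x": 0,"y": 0,"z": 0,"spin": 0,"hand": 0.15},
])

```text
t: 45.7
position: [0.5899, -0.0692, 0.2158]
ee_rot: [0.002, 0.843, 0.538, 0.002]
force: [0.5, -0.2, -0.5]
grip_width: 0.573
grasp_force: 0.0
```

```bash
python3 -c "
from h import *
plan(.40,.03,.235,70);plan(.444,.09,.235,60)"
```

```text
now [ 0.5899 -0.0692  0.2158] yaw 65.08 | spin -0.98 then x 1.13 y -8.50 z -0.77 | grip 0.573 f 0.0
now [ 0.5899 -0.0692  0.2158] yaw 65.08 | spin 1.02 then x 2.60 y -8.24 z -0.77 | grip 0.573 f 0.0
```

Request:
arm_command([
  {"x": 0.07,"y": -0.89,"z": -0.06,"spin": 0,"hand": 0},
  {"x": 0.07,"y": -0.89,"z": -0.06,"spin": 0,"hand": 0},
  {"x": 0.07,"y": -0.89,"z": -0.06,"spin": 0,"hand": 0},
  {"x": 0.07,"y": -0.89,"z": -0.06,"spin": 0,"hand": 0},
  {"x": 0.07,"y": -0.89,"z": -0.06,"spin": 0,"hand": 0},
  {"x": 0.07,"y": -0.89,"z": -0.06,"spin": 0,"hand": 0},
  {"x": 0.07,"y": -0.89,"z": -0.06,"spin": 0,"hand": 0},
  {"x": 0.07,"y": -0.89,"z": -0.06,"spin": 0,"hand": 0},
  {"x": 0.07,"y": -0.89,"z": -0.06,"spin": 0,"hand": 0},
  {"x": 0,"y": 0,"z": 0,"spin": 0,"hand": 0},
])

```text
t: 46.95
position: [0.4117, 0.0307, 0.2268]
ee_rot: [-0.0, 0.843, 0.538, -0.0]
force: [0.5, 0.1, 0.3]
grip_width: 0.499
grasp_force: 0.0
```

```bash
python3 - <<'E'
from h import *
plan(.444,.09,.2,65)
im,T=snap('wrist','w9.png'); np.save('w9T.npy',T); print(T[:3,3])
f=rect(im,T,.007,.38,.51,.02,.16,.35); g=rect(im,T,.076,.38,.51,.02,.16,.35)
cv2.imwrite('pics/c9.png',np.hstack([f,g])[:,:,::-1])
t,Tt=snap('top','t9.png'); a=rect(t,Tt,.019,.53,.66,-.16,.17,.45,'top'); cv2.imwrite('pics/c9t.png',a[:,:,::-1])
x,y=np.hstack([f,g]).shape[:2],a.shape; o=np.zeros((x[0]+y[0],800,3),np.uint8); o[:x[0],:x[1]]=np.hstack([f,g])[:,:800]; o[x[0]:,:y[1]]=a; print(x,y)
cv2.imwrite('pics/c9.png',o[:,:,::-1])
E
```

```text
now [0.4117 0.0307 0.2268] yaw 65.15 | spin 0.03 then x 2.70 y 0.17 z 1.07 | grip 0.499 f 0.0
[0.44060716 0.09077677 0.37758588]
(371, 800) (288, 733, 3)
```

View pics/c9.png

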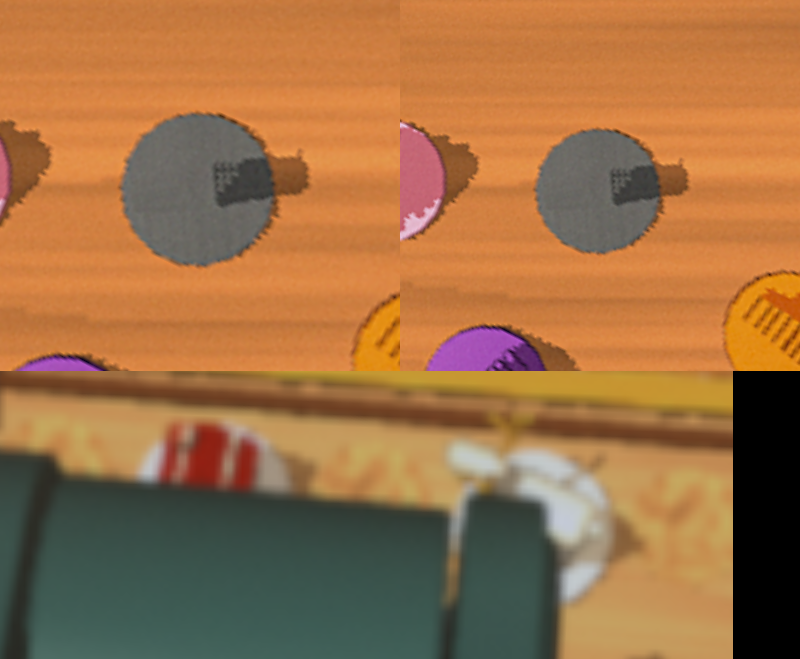

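The fir's foot is at (198,189), which is (0.4438, 0.0907). Its plate blends into the foot, so I'll stretch the contrast.

```bash
python3 - <<'E'
from h import *
im=cv2.imread('pics/w9.png')[:,:,::-1]; T=np.load('w9T.npy')
g=rect(im,T,.05,.41,.478,.055,.127,.12).astype(float).mean(2)
w8=cv2.imread('pics/w8.png')[:,:,::-1]; T8=np.load('w8T.npy')
h=rect(w8,T8,.05,.41,.478,.055,.127,.12).astype(float).mean(2)
st=lambda g,a,b:np.clip((cv2.GaussianBlur(g,(0,0),3)-a)*255/(b-a),0,255).astype(np.uint8)
print(np.percentile(g,[5,20,40,60,80]))
c=g[200:400,150:350]; a,b=np.percentile(c,[3,97])
a2,b2=np.percentile(h,[3,97])
cv2.imwrite('pics/c10.png',cv2.resize(np.hstack([st(g,a,b),st(h,a2,b2)]),(800,380)))
E
```

```text
[ 80.66666667 102.         118.33333333 135.33333333 140.33333333]
```

View pics/c10.png

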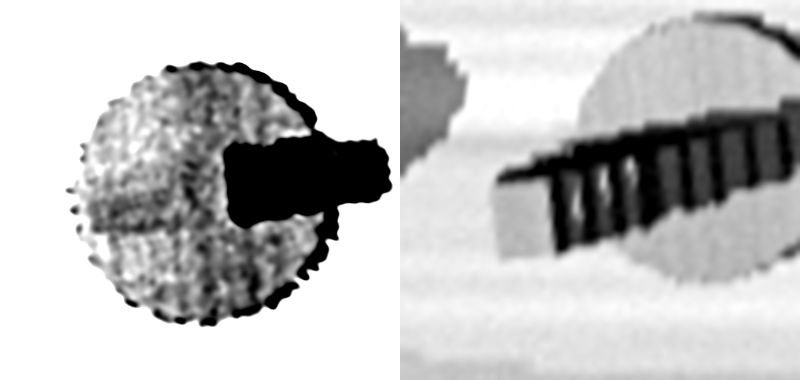

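The plate's long direction shows about 11° of yaw, from (130,210) to (285,180) in the left half. Going for the fir.

Request:
arm_command([
  {"x": 0.9,"y": 0.06,"z": 0,"spin": 0,"hand": -0.15},
  {"x": 0.9,"y": 0.06,"z": 0,"spin": 0,"hand": -0.15},
  {"x": 0.9,"y": 0.05,"z": 0,"spin": 0,"hand": -0.15},
  {"x": 0,"y": 0,"z": 0,"spin": -0.9,"hand": -0.15},
  {"x": 0,"y": 0,"z": 0,"spin": -0.9,"hand": -0.15},
  {"x": 0,"y": 0,"z": 0,"spin": -0.9,"hand": -0.15},
  {"x": 0,"y": 0,"z": 0,"spin": -0.9,"hand": -0.15},
  {"x": 0,"y": 0,"z": 0,"spin": -0.9,"hand": -0.15},
  {"x": 0,"y": 0,"z": 0,"spin": -0.9,"hand": -0.15},
  {"x": 0,"y": 0,"z": 0,"spin": -0.9,"hand": -0.15},
  {"x": 0,"y": 0,"z": 0,"spin": -0.9,"hand": -0.15},
  {"x": 0,"y": 0,"z": 0,"spin": 0,"hand": -0.15},
])

```text
t: 48.55
position: [0.4467, 0.089, 0.2266]
ee_rot: [0.0, 0.636, 0.772, 0.0]
force: [0.4, -1.0, 0.1]
grip_width: 0.425
grasp_force: 0.0
```

```bash
python3 -c "
from h import *
im,T=snap('side'); print(find('fir0','side',T)); im,T=snap('wrist');print(find('reindeer','wrist',T),find('cottage','wrist',T))
plan(.4438,.0907,.037,101)"
```

```text
[(0.92, array([0.4448, 0.1905, 0.0244])), (0.88, array([0.3795, 0.0181, 0.0187])), (0.66, array([0.3779, 0.2434, 0.0076])), (0.56, array([0.3526, 0.1475, 0.0195])), (0.5, array([0.437 , 0.1011, 0.0022]))]
[] [(0.65, array([0.5897, 0.0824, 0.0454]))]
now [0.4459 0.0892 0.2267] yaw 101.02 | spin 0.00 then x 0.08 y -0.07 z 7.59 | grip 0.426 f 0.0
```

Request:
arm_command([
  {"x": 0.07,"y": -0.08,"z": 0.8,"spin": 0,"hand": -0.15},
  {"x": 0,"y": 0,"z": 1,"spin": 0,"hand": -0.15},
  {"x": 0,"y": 0,"z": 1,"spin": 0,"hand": -0.15},
  {"x": 0,"y": 0,"z": 1,"spin": 0,"hand": -0.15},
  {"x": 0,"y": 0,"z": 1,"spin": 0,"hand": -0.15},
  {"x": 0,"y": 0,"z": 0.7,"spin": 0,"hand": -0.15},
  {"x": 0,"y": 0,"z": 0.7,"spin": 0,"hand": -0.15},
  {"x": 0,"y": 0,"z": 0.7,"spin": 0,"hand": -0.15},
  {"x": 0,"y": 0,"z": 0.6,"spin": 0,"hand": -0.15},
  {"x": 0,"y": 0,"z": 0.08,"spin": 0,"hand": -0.15},
  {"x": 0,"y": 0,"z": 0,"spin": 0,"hand": -1},
  {"x": 0,"y": 0,"z": 0,"spin": 0,"hand": -1},
  {"x": 0,"y": 0,"z": 0,"spin": 0,"hand": -1},
  {"x": 0,"y": 0,"z": 0,"spin": 0,"hand": -1},
  {"x": 0,"y": 0,"z": 0,"spin": 0,"hand": -1},
  {"x": 0,"y": 0,"z": 0,"spin": 0,"hand": -1},
])

```text
t: 50.8
position: [0.4438, 0.0906, 0.0377]
ee_rot: [0.0, 0.636, 0.772, 0.0]
force: [-0.4, 0.3, 6.8]
grip_width: 0.147
grasp_force: 20.0
```

```bash
python3 -c "
from h import *
plan(.6154,.1453,.049,101);s=read_state();print(s['force'])"
```

```text
now [0.4438 0.0906 0.0377] yaw 101.08 | spin 0.02 then x 0.84 y 7.15 z -0.45 | grip 0.147 f 20.0
[-0.36873094  0.27947616  6.83219845]
```

Request:
arm_command([
  {"x": 0,"y": 0,"z": -0.4,"spin": 0,"hand": -1},
  {"x": 0,"y": 0,"z": -0.8,"spin": 0,"hand": -1},
  {"x": 0,"y": 0,"z": -0.9,"spin": 0,"hand": -1},
  {"x": 0,"y": 0,"z": -0.9,"spin": 0,"hand": -1},
  {"x": 0,"y": 0,"z": -1,"spin": 0,"hand": -1},
  {"x": 0.04,"y": 0.4,"z": 0,"spin": 0,"hand": -1},
  {"x": 0.1,"y": 0.8,"z": 0,"spin": 0,"hand": -1},
  {"x": 0.1,"y": 0.8,"z": 0,"spin": 0,"hand": -1},
  {"x": 0.1,"y": 0.8,"z": 0,"spin": 0,"hand": -1},
  {"x": 0.1,"y": 0.8,"z": 0,"spin": 0,"hand": -1},
  {"x": 0.1,"y": 0.8,"z": 0,"spin": 0,"hand": -1},
  {"x": 0.1,"y": 0.8,"z": 0,"spin": 0,"hand": -1},
  {"x": 0.1,"y": 0.8,"z": 0,"spin": 0,"hand": -1},
  {"x": 0.1,"y": 0.8,"z": 0,"spin": 0,"hand": -1},
  {"x": 0,"y": 0.35,"z": 0,"spin": 0,"hand": -1},
  {"x": 0,"y": 0,"z": 0,"spin": 0,"hand": -1},
  {"x": 0,"y": 0,"z": 0,"spin": 0,"hand": -1},
])

```text
t: 52.92
position: [0.6138, 0.1454, 0.1367]
ee_rot: [-0.001, 0.636, 0.772, -0.001]
force: [-0.5, 0.4, -1.4]
grip_width: 0.145
grasp_force: 20.0
```

```bash
python3 -c "
from h import *
plan(.6154,.1453,.0497,101);im,T=snap('side');plan(.6154,.1453,.0497,101)"
```

```text
now [0.6138 0.1454 0.1367] yaw 101.08 | spin 0.02 then x -0.02 y 0.06 z 3.48 | grip 0.145 f 20.0
now [0.6138 0.1453 0.1368] yaw 101.07 | spin 0.01 then x -0.01 y 0.06 z 3.49 | grip 0.149 f 20.0
```

Request:
arm_command([
  {"x": 0,"y": 0.05,"z": 0.6,"spin": 0,"hand": -1},
  {"x": 0,"y": 0,"z": 0.8,"spin": 0,"hand": -1},
  {"x": 0,"y": 0,"z": 0.8,"spin": 0,"hand": -1},
  {"x": 0,"y": 0,"z": 0.7,"spin": 0,"hand": -1},
  {"x": 0,"y": 0,"z": 0.4,"spin": 0,"hand": -1},
  {"x": 0,"y": 0,"z": 0.15,"spin": 0,"hand": -1},
  {"x": 0,"y": 0,"z": 0.06,"spin": 0,"hand": -1},
  {"x": 0,"y": 0,"z": 0,"spin": 0,"hand": -1},
  {"x": 0,"y": 0,"z": 0,"spin": 0,"hand": -0.2},
  {"x": 0,"y": 0,"z": 0,"spin": 0,"hand": -0.2},
  {"x": 0,"y": 0,"z": 0,"spin": 0,"hand": -0.2},
  {"x": 0,"y": 0,"z": -0.5,"spin": 0,"hand": -0.2},
  {"x": 0,"y": 0,"z": -1,"spin": 0,"hand": -0.2},
  {"x": 0,"y": 0,"z": -1,"spin": 0,"hand": -0.2},
  {"x": 0,"y": 0,"z": -1,"spin": 0,"hand": -0.2},
  {"x": 0,"y": 0,"z": -1,"spin": 0,"hand": -0.2},
  {"x": 0,"y": 0,"z": -1,"spin": 0,"hand": -0.2},
  {"x": 0,"y": 0,"z": -1,"spin": 0,"hand": -0.2},
  {"x": 0,"y": 0,"z": 0,"spin": 0,"hand": -0.2},
])

```text
t: 55.35
position: [0.6176, 0.146, 0.2148]
ee_rot: [0.002, 0.636, 0.772, 0.002]
force: [-0.1, -0.2, -0.7]
grip_width: 0.4
grasp_force: 0.0
```

```bash
python3 -c "
from h import *
plan(.49,.03,.235,0)"
```

```text
now [0.6176 0.146  0.2148] yaw 101.08 | spin 20.22 then x -5.11 y 4.64 z -0.81 | grip 0.400 f 0.0
```

Request:
arm_command([
  {"x": -0.83,"y": -0.35,"z": -0.1,"spin": 0,"hand": -0.1},
  {"x": -0.83,"y": -0.35,"z": -0.1,"spin": 0,"hand": -0.1},
  {"x": -0.83,"y": -0.35,"z": -0.1,"spin": 0,"hand": -0.1},
  {"x": -0.83,"y": -0.35,"z": -0.1,"spin": 0,"hand": -0.1},
  {"x": -0.83,"y": -0.35,"z": -0.1,"spin": 0,"hand": -0.1},
  {"x": -0.83,"y": -0.35,"z": -0.1,"spin": 0,"hand": -0.1},
  {"x": -0.83,"y": -0.35,"z": -0.1,"spin": 0,"hand": -0.1},
  {"x": -0.83,"y": -0.35,"z": -0.1,"spin": 0,"hand": -0.1},
  {"x": 0,"y": 0,"z": 0,"spin": 0.93,"hand": -0.1},
  {"x": 0,"y": 0,"z": 0,"spin": 0.93,"hand": -0.1},
  {"x": 0,"y": 0,"z": 0,"spin": 0.93,"hand": -0.1},
  {"x": 0,"y": 0,"z": 0,"spin": 0.93,"hand": -0.1},
  {"x": 0,"y": 0,"z": 0,"spin": 0.92,"hand": -0.1},
  {"x": 0,"y": 0,"z": 0,"spin": 0.92,"hand": -0.1},
  {"x": 0,"y": 0,"z": 0,"spin": 0.92,"hand": -0.1},
  {"x": 0,"y": 0,"z": 0,"spin": 0.92,"hand": -0.1},
  {"x": 0,"y": 0,"z": 0,"spin": 0,"hand": -0.1},
])

```text
t: 57.48
position: [0.579, -0.0313, 0.232]
ee_rot: [-0.0, 0.848, 0.531, 0.0]
force: [-0.2, -1.0, -0.6]
grip_width: 0.451
grasp_force: 0.0
```

```bash
python3 - <<'E'
from h import *
plan(.57,-.18,.235,64.1)
im,T=snap('wrist','w11.png'); np.save('w11T.npy',T); print(T[:3,3])
for n in ['cottage','fir0','reindeer']: print(n,find(n,'wrist',T))
E
```

```text
now [ 0.579  -0.0313  0.232 ] yaw 64.09 | spin -0.00 then x -5.51 y 2.27 z -0.12 | grip 0.451 f 0.0
[0.60894532 0.02826332 0.38283674]
cottage [(0.92, array([0.6041, 0.0686, 0.0493]))]
fir0 [(0.92, array([0.3621, 0.1337, 0.0067])), (0.92, array([0.3873, 0.2282, 0.0049])), (0.64, array([0.6143, 0.1427, 0.0202])), (0.59, array([0.3874, 0.0085, 0.0216])), (0.56, array([0.4577, 0.1738, 0.0163]))]
reindeer [(0.64, array([ 0.5877, -0.0627,  0.0199]))]
```

Request:
arm_command([
  {"x": -0.9,"y": 0.3,"z": 0,"spin": 0,"hand": -0.1},
  {"x": -0.9,"y": 0.3,"z": 0,"spin": 0,"hand": -0.1},
  {"x": -0.9,"y": 0.3,"z": 0,"spin": 0,"hand": -0.1},
  {"x": -0.9,"y": 0.3,"z": 0,"spin": 0,"hand": -0.1},
  {"x": -0.9,"y": 0.3,"z": 0,"spin": 0,"hand": -0.1},
  {"x": -0.9,"y": 0.3,"z": 0,"spin": 0,"hand": -0.1},
  {"x": 0,"y": 0,"z": 0,"spin": 0,"hand": -0.1},
])

```text
t: 58.55
position: [0.5606, -0.173, 0.2319]
ee_rot: [0.0, 0.848, 0.53, -0.0]
force: [-0.3, 0.2, -0.7]
grip_width: 0.443
grasp_force: 0.0
```

```bash
python3 - <<'E'
from h import *
plan(.584,-.2365,.235,64.1)
im,T=snap('wrist','w12.png'); print(T[:3,3])
for n in ['cottage','fir0','reindeer']: print(n,find(n,'wrist',T))
m1=cv2.imread('pics/w11.png')[:,:,::-1]; T1=np.load('w11T.npy')
a=rect(m1,T1,.019,.53,.67,.0,.20,.5); b=rect(im,T,.019,.53,.67,-.16,.04,.5)
o=np.vstack([a,b])
cv2.imwrite('pics/c12.png',o[:,:,::-1])
E
```

```text
now [ 0.5606 -0.173   0.2319] yaw 64.00 | spin -0.02 then x -1.88 y 1.95 z -0.12 | grip 0.443 f 0.0
[ 0.59058785 -0.1133564   0.38270686]
cottage []
fir0 [(0.93, array([0.3867, 0.0032, 0.0249])), (0.8, array([0.3607, 0.1235, 0.0066]))]
reindeer [(0.86, array([ 0.5902, -0.0662,  0.0631]))]
```

View pics/c12.png

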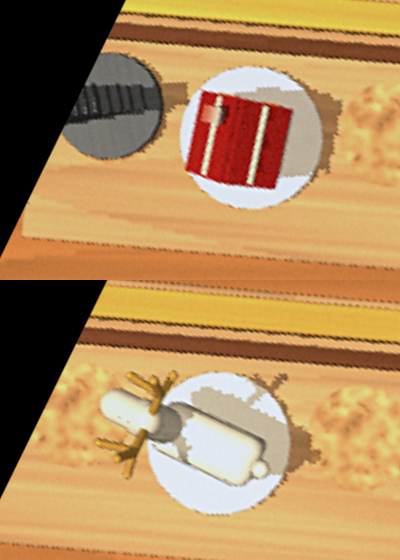

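The crop shows all three upright. Cottage foot centre is (0.601, 0.0745), fir (0.617, 0.145) and reindeer (0.588, -0.0695), each within about 2 mm of its pad. Back to the knob.

Request:
arm_command([
  {"x": -0.65,"y": 0.65,"z": 0,"spin": 0,"hand": -0.1},
  {"x": -0.65,"y": 0.65,"z": 0,"spin": 0,"hand": -0.1},
  {"x": -0.58,"y": 0.65,"z": 0,"spin": 0,"hand": -0.1},
  {"x": 0,"y": 0,"z": 0.9,"spin": 0,"hand": -0.1},
  {"x": 0,"y": 0,"z": 0.9,"spin": 0,"hand": -0.1},
  {"x": 0,"y": 0,"z": 0.9,"spin": 0,"hand": -0.1},
  {"x": 0,"y": 0,"z": 0.9,"spin": 0,"hand": -0.1},
  {"x": 0,"y": 0,"z": 0.9,"spin": 0,"hand": -0.1},
  {"x": 0,"y": 0,"z": 0.6,"spin": 0,"hand": -0.1},
  {"x": 0,"y": 0,"z": 0,"spin": 0,"hand": -0.1},
  {"x": 0,"y": 0,"z": 0,"spin": 0,"hand": -0.1},
])

```text
t: 60.12
position: [0.5846, -0.2358, 0.105]
ee_rot: [0.0, 0.848, 0.53, 0.0]
force: [0.4, 0.5, 0.4]
grip_width: 0.451
grasp_force: 0.0
```

```bash
python3 -c "
from h import *
plan(.584,-.236,.0635,64.0)
im,T=snap('wrist','w13.png'); cv2.imwrite('pics/w13c.png',im[:,120:520][:,:,::-1])"
```

```text
now [ 0.5846 -0.2358  0.105 ] yaw 64.07 | spin 0.01 then x -0.02 y -0.02 z 1.66 | grip 0.451 f 0.0
```

View pics/w13c.png

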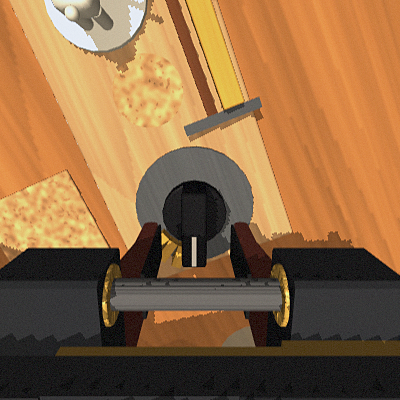

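The grip bar at (195,225) is aligned and centred between the fingers. Lowering, pinching and pressing.

Request:
arm_command([
  {"x": 0,"y": 0,"z": 0.8,"spin": 0,"hand": -0.1},
  {"x": 0,"y": 0,"z": 0.84,"spin": 0,"hand": -0.1},
  {"x": 0,"y": 0,"z": 0,"spin": 0,"hand": -1},
  {"x": 0,"y": 0,"z": 0,"spin": 0,"hand": -1},
  {"x": 0,"y": 0,"z": 0,"spin": 0,"hand": -1},
  {"x": 0,"y": 0,"z": 0,"spin": 0,"hand": -1},
], newtons=55)

```text
t: 60.92
position: [0.584, -0.2352, 0.0643]
ee_rot: [0.0, 0.848, 0.531, 0.0]
force: [-1.9, 0.8, 3.7]
grip_width: 0.181
grasp_force: 55.0
```

Request:
arm_command([
  {"x": 0,"y": 0,"z": 0.2,"spin": 0,"hand": -1},
  {"x": 0,"y": 0,"z": 0.2,"spin": 0,"hand": -1},
  {"x": 0,"y": 0,"z": 0,"spin": 0,"hand": -1},
])

```text
t: 61.3
position: [0.584, -0.2352, 0.0556]
ee_rot: [0.0, 0.848, 0.531, 0.0]
force: [-5.6, 3.2, 19.0]
grip_width: 0.178
grasp_force: 55.0
```

Fully down at 19 N. Turning clockwise, checking part way.

Request:
arm_command([
  {"x": 0,"y": 0,"z": 0.04,"spin": 0.6,"hand": -1},
  {"x": 0,"y": 0,"z": 0,"spin": 0.8,"hand": -1},
  {"x": 0,"y": 0,"z": 0,"spin": 0.8,"hand": -1},
  {"x": 0,"y": 0,"z": 0,"spin": 0.8,"hand": -1},
  {"x": 0,"y": 0,"z": 0,"spin": 0.8,"hand": -1},
])

```text
t: 61.92
position: [0.5843, -0.2354, 0.0555]
ee_rot: [0.001, 0.924, 0.382, 0.0]
force: [-7.2, 4.0, 25.0]
grip_width: 0.177
grasp_force: 55.0
```

Request:
arm_command([
  {"x": 0,"y": 0,"z": 0,"spin": 0.9,"hand": -1},
  {"x": 0,"y": 0,"z": 0,"spin": 0.9,"hand": -1},
  {"x": 0,"y": 0,"z": 0,"spin": 0.9,"hand": -1},
  {"x": 0,"y": 0,"z": 0,"spin": 0.9,"hand": -1},
  {"x": 0,"y": 0,"z": 0,"spin": 0.9,"hand": -1},
  {"x": 0,"y": 0,"z": 0,"spin": 0.9,"hand": -1},
])

```text
t: 62.68
position: [0.5845, -0.2359, 0.0555]
ee_rot: [0.001, 0.988, 0.156, 0.001]
force: [-6.9, 1.9, 24.3]
grip_width: 0.18
grasp_force: 55.0
```

```bash
python3 -c "
from h import *
plan(.584,-.236,.0635,-4.9);s=read_state();print(s['force'],s['wrist_torque'])"
```

```text
now [ 0.5845 -0.2359  0.0555] yaw 17.96 | spin 4.57 then x -0.02 y 0.01 z -0.32 | grip 0.180 f 55.0
[-6.945173    1.92725596 24.28819127] [0.39706318 1.44084824 0.09340215]
```

Request:
arm_command([
  {"x": 0,"y": 0,"z": 0,"spin": 0.9,"hand": -1},
  {"x": 0,"y": 0,"z": 0,"spin": 0.9,"hand": -1},
  {"x": 0,"y": 0,"z": 0,"spin": 0.9,"hand": -1},
  {"x": 0,"y": 0,"z": 0,"spin": 0.9,"hand": -1},
  {"x": 0,"y": 0,"z": 0,"spin": 0.9,"hand": -1},
  {"x": 0,"y": 0,"z": 0,"spin": 0.15,"hand": -1},
  {"x": 0,"y": 0,"z": 0,"spin": 0,"hand": -1},
])

```text
t: 63.55
position: [0.5845, -0.2363, 0.0555]
ee_rot: [0.001, 0.999, -0.045, 0.001]
force: [-7.0, 0.6, 24.3]
grip_width: 0.178
grasp_force: 55.0
```

```bash
python3 -c "
from h import *
plan(.584,-.236,.0635,-4.9);s=read_state();print(s['force'],s['wrist_torque'])"
```

```text
now [ 0.5845 -0.2363  0.0555] yaw -5.13 | spin -0.05 then x -0.02 y -0.01 z -0.32 | grip 0.178 f 55.0
[-7.04481049  0.55326405 24.28534599] [0.20035407 1.48284181 0.20005893]
```

Turned fully back to its locked end. Releasing the spring, opening and rising clear.

Request:
arm_command([
  {"x": 0,"y": 0,"z": -0.25,"spin": 0,"hand": -1},
  {"x": 0,"y": 0,"z": -0.25,"spin": 0,"hand": -1},
  {"x": 0,"y": 0,"z": 0,"spin": 0,"hand": -1},
  {"x": 0,"y": 0,"z": 0,"spin": 0,"hand": -0.1},
  {"x": 0,"y": 0,"z": 0,"spin": 0,"hand": -0.1},
  {"x": 0,"y": 0,"z": 0,"spin": 0,"hand": -0.1},
  {"x": 0,"y": 0,"z": -0.8,"spin": 0,"hand": -0.1},
  {"x": 0,"y": 0,"z": -1,"spin": 0,"hand": -0.1},
  {"x": 0,"y": 0,"z": -1,"spin": 0,"hand": -0.1},
  {"x": 0,"y": 0,"z": -1,"spin": 0,"hand": -0.1},
  {"x": 0,"y": 0,"z": -1,"spin": 0,"hand": -0.1},
  {"x": 0,"y": 0,"z": -1,"spin": 0,"hand": -0.1},
  {"x": 0,"y": 0,"z": -1,"spin": 0,"hand": -0.1},
  {"x": -1,"y": -0.5,"z": 0,"spin": 0,"hand": -0.1},
  {"x": -1,"y": -0.5,"z": 0,"spin": 0,"hand": -0.1},
  {"x": -1,"y": -0.8,"z": 0,"spin": 0,"hand": -0.1},
  {"x": -0.8,"y": -1,"z": 0,"spin": 0,"hand": -0.1},
  {"x": -0.6,"y": -1,"z": 0,"spin": 0,"hand": -0.1},
  {"x": 0,"y": -1,"z": 0,"spin": 0,"hand": -0.1},
  {"x": 0,"y": 0,"z": 0,"spin": 0,"hand": -0.1},
])

```text
t: 66.05
position: [0.4849, -0.1044, 0.2351]
ee_rot: [-0.0, 0.999, -0.044, 0.0]
force: [-0.4, -0.7, -0.0]
grip_width: 0.452
grasp_force: 0.0
```

```bash
python3 -c "
from h import *
im,T=snap('wrist'); a=rect(im,T,.019,.51,.68,-.31,.21,.65)
s,Ts=snap('side'); b=cv2.resize(s[140:280,220:420],None,fx=2.2,fy=2.2)
o=np.zeros((a.shape[0]+b.shape[0],800,3),np.uint8); o[:a.shape[0],:a.shape[1]]=a[:,:800]; o[a.shape[0]:,:b.shape[1]]=b
cv2.imwrite('pics/c14.png',o[:,:,::-1]); plan(.5,-.1,.2,0)"
```

```text
now [ 0.4854 -0.106   0.2351] yaw -5.12 | spin -1.02 then x 0.58 y -0.24 z 1.40 | grip 0.453 f 0.0
```

View pics/c14.png

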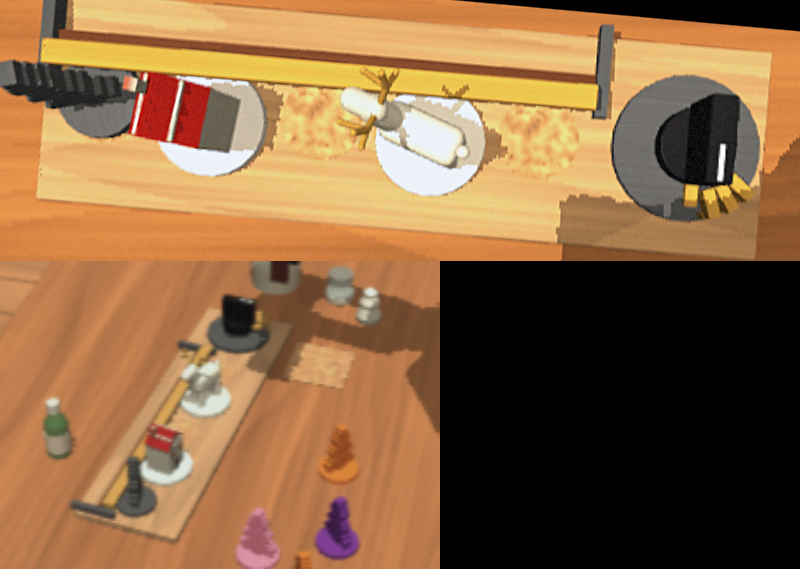

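The pictures show the bar locked forward over all three feet, the knob back and up, and everything upright. Handing in.

```bash
python3 -c "
from station import *
print(close_job())"
```

```text
the job is handed in; nothing more can be done
None
```

The job is handed in, though no verdict came back: the last pictures show the reindeer and cottage swapped and the only pewter fir present on a small pad, all upright, with the bar locked and the knob up (feet measured within about 2 mm of pad centres before locking).

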